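# Lock the syringe pump's swivel stand with its ball-lock pin

### The job

The syringe pump on its swivel stand has been left turned aside: swing it round (its arm has an upright black handle) until the hole in the arm's lug lines up with the hole in the fixed locking plate. Then take the ball-lock pin from its rest and, keeping its thumb button squeezed in, push it from outside through the plate and the lug until its shoulder is home against the plate, and let go so that the button springs out and the pin is locked. Leave the other things on the bench where they are.

Things in the scene. Friction and masses are not known exactly. Their poses are not given: they have to be found in the camera images.
- stand: Fixed base of the swivel stand: dark steel plate 250 x 130 x 10 mm, with an upright steel locking plate on its -x side: 60 mm wide (y), 12 mm thick (x -140 to -128 mm), top at z 92 mm. Outside it only a foot strip (to x -156 mm, z 20 mm). Origin on the vertical turning axis at bench height, z up.
- lock_mouth (a point): Centre of the hole's mouth on the outer (-x) face of the locking plate, 70 mm above the bench; through hole 13.5 mm across. Axes as the stand's: the pin is pushed in along +x.
- swivel (a joint): Angle (rad) of the turning part, counter-clockwise from above; 0 when the two holes are in line; range -0.5 to 1.0, no stop at 0. It stays where it is left; about 4 N at the handle turns it. It carries a white syringe pump, 215 x 100 mm, up to 190 mm above the bench, on the side away from the arm (its face 6 mm past the turning axis).
- lug_hole (a point): Centre of the hole (13.5 mm) in the outer face of the lug at the end of the turning arm, 70 mm above the bench, 126 mm from the turning axis. Lug 34 mm wide, 14 mm thick, top 88 mm above the bench; arm bar 34 mm wide, top at 48 mm. Lined up, it stands 2 mm behind the locking plate; the pin's tapered tip can draw it in by about 3 mm.
- turn_handle (a point): On the axis of the upright round black handle on the arm, at the height to grip it, 85 mm above the bench; 21 mm across, reaching from 54 to 101 mm above the bench; 65 mm from the turning axis. Axes turn with the arm: x points along the arm to the turning axis, y is the way it moves.
- pin: Steel ball-lock pin, level on its rest; 0.14 to 0.2 kg. Origin at the centre of its shoulder's front face, x along its axis to the tip. Along x: thumb button, 30 mm across, -56 (out) to -50 mm; handle, 42 mm across, -50 to -38; neck, 12 mm across, -38 to -4; shoulder, 20 mm across, -4 to 0; shank, 12 mm across, 0 to 37; taper to 48 mm.
- pin_handle (a point): Centre of the pin's black handle (12 mm thick, flat faces). Pinch along the pin's axis from above, firmly: one finger over the neck on the handle's front face, the other on the button. The closed fingers' ends must be about 7 to 13 mm above the axis: lower hits the neck, higher misses the button. Axes as the pin's.
- pin_balls (a point): On the pin's axis between its two locking balls, 33 mm ahead of the shoulder's face. With the button out they stand out to 17 mm across (from 30 to 36 mm) and cannot pass a hole; with it in they lie inside the shank. Behind the lug they lock the pin with about 2 mm of play.
- pin_tip (a point): End of the pin's taper, on the axis, 6 mm across; axes as the pin's.
- pin_button (a joint): Travel (m) of the thumb button: 0 out, about 0.0054 fully in (nearly flush with the handle); the balls are in from about 0.0035. It springs out by itself: 3.5 N at first, 7 N when fully in.
- rest: Fixed steel rest: foot 56 x 70 mm, two V posts 6 mm thick at x -17 and +17 mm, tops 49 mm above the bench. The pin lies in the Vs along the rest's x, its axis 48 mm above the bench, neck in one and shank in the other, and lifts straight out. Origin at the centre of its underside.
- bottle_a: amber glass bottle, 66 mm across, 130 mm tall, blue cap; bystander; origin at the centre of its foot
- bottle_b: amber glass bottle, 72 mm across, 150 mm tall, blue cap; bystander; origin at the centre of its foot
- beaker: glass beaker, 68 mm across, 85 mm tall; bystander; origin at the centre of its foot
- vial: small amber vial, 22 mm across, 40 mm tall; bystander; origin at the centre of its foot
- blank: steel blanking flange, 40 mm across, 16 mm tall with its knob; bystander; origin at the centre of its underside
- gauge: round pressure gauge lying face up, 64 mm across, 27 mm tall, its stem reaching 51 mm to -x; bystander; origin under the centre of its dial
- wrench: steel wrench lying flat, 160 mm long, 8 mm high; bystander; origin at its middle
- driver: screwdriver with a black handle, lying, 170 mm long, 26 mm high; bystander; origin at its middle
Mind the look-alikes: they are no part of the job. Leave any green or orange look-alike of the pin alone.

How it is judged:
By the outcome, as a careful person would: the job done as asked, in the order asked, and still so for the second after the job is handed in, with the robot touching nothing.
It also fails if it takes over 61 s, if anything falls off the work surface, if the arm or the gripper's body presses on something with over 40 N, if the wrist force passes 120 N, or if a joint passes its speed limit or range.

### The arm

A 7-joint arm with a two-finger parallel gripper is mounted at the origin on the work surface. World frame = base frame: x ahead of the robot, y to its left, z up, the work surface at z = 0. Lengths are in m, angles in rad, forces in N, time in s.
With the tool pointing down it reaches from about 0.425 to 1.025 m from the base axis. Payload 3.6 kg.
Tool frame: the origin (TCP) lies at the very end of the fingers, on their centre line; the grasp point (between the pads) lies 19 mm behind it (env.pinch_z is the distance from the TCP to the grasp point, in m); y points along the fingers, z is the direction in which the jaws open and shut, and the axes are right-handed (so a half turn about y gives the same grasp; the last joint's range is limited). The gripper opens to 85 mm and grips with 20 to 120 N. Pads are 22 mm wide; open, the fingers measure 114 mm over their backs; the gripper's body (76 mm by 85 mm) begins 54 mm behind the grasp point. The pads swing forward as they close: fully open they stand 13 mm farther back than shut.
Start: joints at [-0.093, 0.591, 0.048, 1.609, -0.033, 0.943, -0.034], TCP at [0.725, 0, 0.231] pointing down, gripper open.
Joint ranges: [-2.69, 2.69], [-0.47, 2.24], [-1.27, 1.36], [0.19, 2.51], [-1.53, 4.68], [0.08, 2.07], [-3.09, 3.09]. Speed limits (rad/s): [2.57, 2.57, 3.14, 3.14, 3.14, 3.14, 3.14].

### API

Orientations are given as a unit quaternion [x, y, z, w].
In Python, from bench import env, imaging gives the robot as it stands.
- The arm moves only by the shell command python3 -m jog 'ROWS'. ROWS is JSON, a list of rows, each an object with "jaw": the gripper's target within -1 to 1 (fully open at 1, half-way at 0, shut at -1); "offset": the shift along the tool's x, y, z in cm, a list of three; "roll": the turn about the tool's y in rad. In form: [{"jaw": jaw, "offset": [x, y, z], "roll": roll}, ...]. A call has 1 to 5 rows; each row is the pose to reach, as a shift and turn from the pose measured when the call began, along the tool's axes at that moment; what a row does not reach only later rows make up. A row lasts 1/12 s, in which the tool goes at most 41.7 mm and 7.16 degrees, less where a joint would pass 70% of its speed; a pose out of reach is approached as far as the arm can. A call with a gripper value outside its range is refused whole. The fingers move at their own pace and stop on an object; the grip force is fixed at half the most. Time passes only in rows, so rows that repeat a pose let the fingers close. It gives the time, the measured TCP pose, the force and the opening at its end, in the units of the state.
- env.get_state(): the state, without advancing time (a new reading comes with each control period).
- imaging.snapshot(name): name is "scene" or "side" or "wrist"; returns a dict with "color" (384x512x3 uint8, blue, green, red), "fx", "fy", "cx", "cy" (pixels), "position" and "orientation" of the camera in the world; the wrist camera has in their place "mount" (4x4, takes a point from camera to tool coordinates, whose origin is the TCP and whose axes are the tool frame's). Camera axes: x right, y up, looking along -z (the intrinsics and any distortion apply to the point x, -y, -z); pixel columns grow to the right and rows downward; lengths in m; the calibration is good to about 2 mm. A picture is of the moment at which its call begins: read the wrist's pose just before it. There is no depth.
- env.close_job(): hands the job in, once; it reports no verdict.
The state is a dict: "time": time; "qpos": joint angles; "dq": joint speeds; "tau": joint torques, N m; "eef_pos": TCP position; "eef_rot": TCP orientation; "force": force on the tool from outside, world axes, zero at the start; "torque": the same for the moment, N m; "opening": opening from 0.0 (shut) to 1.0 (fully open).
Only numpy, scipy, OpenCV 4.12 (cv2) and the standard library are available. Lean on these libraries where they do the work, as an engineer would, in place of code of your own. Each camera call takes 0.05 s, during which the arm holds its last target.

## Working session

There is one attempt and no reset: what is moved stays moved. The work goes in short steps, Python scripts to look and compute and a shell command to move; the robot and the scene stay as the last step left them, time stands still between calls to the robot, and variables do not carry over. Pictures are saved under pics/ and viewed, and the job is handed in when it is done.

```bash
ls; mkdir -p pics; cat > h.py <<'E'
from bench import env, imaging
import numpy as np, cv2
from scipy.spatial.transform import Rotation as R
def snap(n,fn):
    s=env.get_state(); d=imaging.snapshot(n); cv2.imwrite('pics/'+fn+'.png',d['color'])
    if 'mount' in d:
        T=np.eye(4);T[:3,:3]=R.from_quat(s['eef_rot']).as_matrix();T[:3,3]=s['eef_pos']
        M=T@np.array(d['mount'])
    else:
        M=np.eye(4);M[:3,:3]=R.from_quat(d['orientation']).as_matrix();M[:3,3]=d['position']
    d['M']=M
    np.save('pics/'+fn+'.npy',{k:v for k,v in d.items()},allow_pickle=True)
    return d
def load(fn): return np.load('pics/'+fn+'.npy',allow_pickle=True).item()
def K(d): return np.array([[d['fx'],0,d['cx']],[0,d['fy'],d['cy']],[0,0,1]])
def ray(d,u,v):
    dist=np.array(d.get('distortion',np.zeros(5)),float)
    p=cv2.undistortPoints(np.array([[[u,v]]],float),K(d),dist)[0,0]
    r=d['M'][:3,:3]@np.array([p[0],-p[1],-1]); return d['M'][:3,3],r/np.linalg.norm(r)
def onz(d,u,v,z):
    o,r=ray(d,u,v); return o+r*(z-o[2])/r[2]
def tri(obs):
    A=np.zeros((3,3));b=np.zeros(3);L=[]
    for d,u,v in obs:
        o,r=ray(d,u,v);P=np.eye(3)-np.outer(r,r);A+=P;b+=P@o;L.append((o,r))
    x=np.linalg.solve(A,b)
    return x,[np.linalg.norm((np.eye(3)-np.outer(r,r))@(x-o))*1e3 for o,r in L]
def proj(d,X):
    p=d['M'][:3,:3].T@(np.array(X)-d['M'][:3,3]); 
    dist=np.array(d.get('distortion',np.zeros(5)),float)
    q=cv2.projectPoints(np.array([[p[0],-p[1],-p[2]]]),np.zeros(3),np.zeros(3),K(d),dist)[0].ravel(); return q
E
python3 - <<'E'
from h import *
np.set_printoptions(precision=4,suppress=True)
print(env.get_state(), env.pinch_z)
for n in ['scene','side','wrist']:
    d=snap(n,n+'0'); print(n,[ (k,v) for k,v in d.items() if k not in('color',)])
E
```

```text
pics
{'time': 0.0, 'qpos': array([-0.0935,  0.5921,  0.0483,  1.6099, -0.0333,  0.9427, -0.0337]), 'dq': array([-0.0016,  0.0013, -0.0012,  0.0001, -0.0003,  0.0016,  0.0002]), 'tau': array([  0.0004, -54.8685,   1.5467, -19.8121,   0.0094,   0.0089,
        -0.    ]), 'eef_pos': array([0.7241, 0.    , 0.2301]), 'eef_rot': array([ 0.5006, -0.5005,  0.4994, -0.4994]), 'force': array([ 0.4154,  0.3583, -0.343 ]), 'torque': array([-0.0021, -0.0263,  0.0088]), 'opening': 0.9941551196448944} 0.0187
scene [('fx', 442.94183439814793), ('fy', 442.94183439814793), ('cx', 260.28594847152), ('cy', 188.17088369951568), ('position', array([ 0.9833, -0.9353,  0.9335])), ('orientation', array([0.4136, 0.1117, 0.2191, 0.8766])), ('M', array([[ 0.879 , -0.2917,  0.3771,  0.9833],
       [ 0.4765,  0.5618, -0.6762, -0.9353],
       [-0.0146,  0.7741,  0.6329,  0.9335],
       [ 0.    ,  0.    ,  0.    ,  1.    ]]))]
side [('fx', 379.06809586947287), ('fy', 379.06809586947287), ('cx', 252.96929372277162), ('cy', 195.14266631256916), ('position', array([-0.1086,  0.7659,  1.1222])), ('orientation', array([-0.1134,  0.3544,  0.8828, -0.2867])), ('M', array([[-0.8099,  0.4258, -0.4035, -0.1086],
       [-0.5866, -0.5844,  0.5608,  0.7659],
       [ 0.003 ,  0.6908,  0.723 ,  1.1222],
       [ 0.    ,  0.    ,  0.    ,  1.    ]]))]
wrist [('fx', 311.5536111822932), ('fy', 311.5536111822932), ('cx', 255.85744711565815), ('cy', 191.7564936661091), ('mount', array([[ 0.0003, -0.9521, -0.3057, -0.0768],
       [-0.0005,  0.3057, -0.9521, -0.1419],
       [ 1.    ,  0.0004, -0.0004, -0.0006],
       [ 0.    ,  0.    ,  0.    ,  1.    ]])), ('M', array([[ 1.    , -0.0004,  0.0016,  0.7239],
       [-0.0001,  0.9521,  0.3058,  0.0769],
       [-0.0016, -0.3058,  0.9521,  0.3721],
       [ 0.    ,  0.    ,  0.    ,  1.    ]]))]
```

View pics/scene0.png

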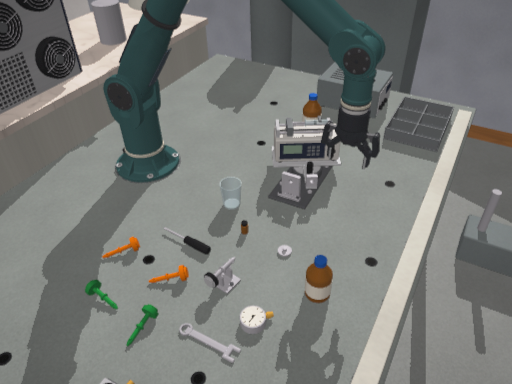

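View pics/side0.png

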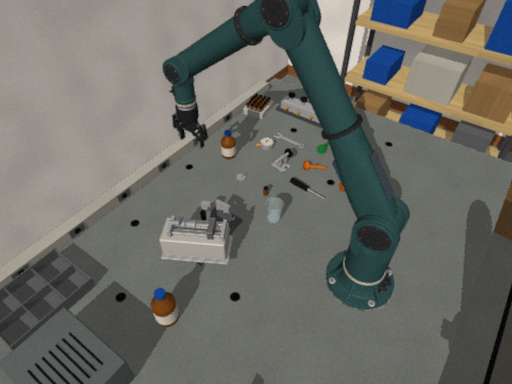

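View pics/wrist0.png

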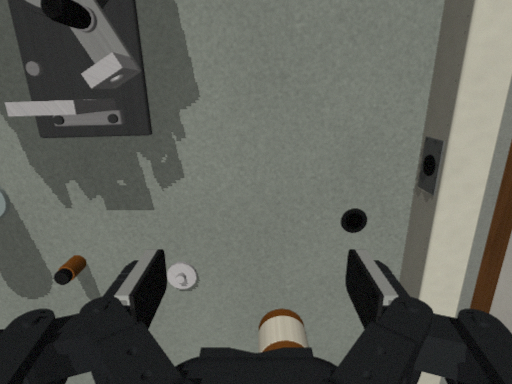

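```bash
python3 - <<'E'
from h import *
a=load('scene0')['color']
cv2.imwrite('pics/c1.png',cv2.resize(a[110:220,250:360],None,fx=5,fy=5,interpolation=cv2.INTER_CUBIC))
cv2.imwrite('pics/c2.png',cv2.resize(a[240:310,180:270],None,fx=8,fy=8,interpolation=cv2.INTER_CUBIC))
b=load('wrist0')['color']
cv2.imwrite('pics/c3.png',cv2.resize(b[0:150,0:200],None,fx=4,fy=4,interpolation=cv2.INTER_CUBIC))
E
```

```text
(no output)
```

View pics/c1.png

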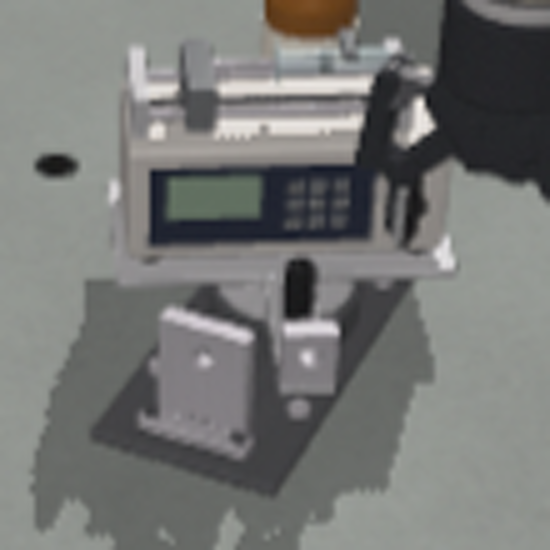

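View pics/c2.png

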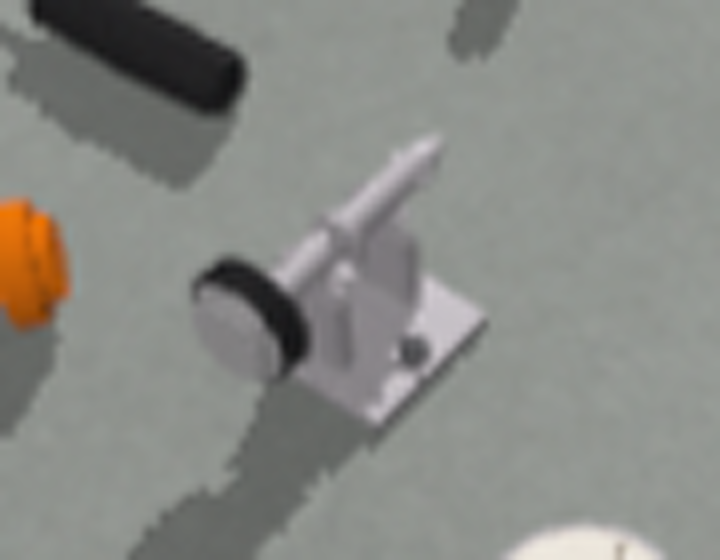

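View pics/c3.png

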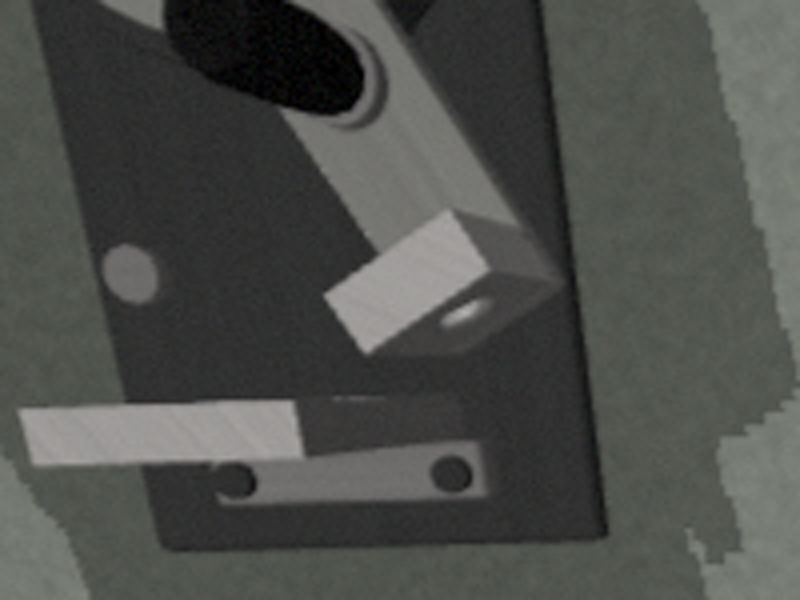

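```bash
python3 - <<'E'
from h import *
np.set_printoptions(precision=4,suppress=True)
w=load('wrist0');s=load('scene0')
f=lambda x,y,z:onz(w,x/4-.4,y/4-.4,z)
c=[f(165,548,.01),f(607,536,.01)];print('base front',c,np.linalg.norm(c[0]-c[1]))
pt=[f(*q,.092) for q in[(20,410),(33,465),(302,456),(293,403)]];print('plate',np.array(pt),np.linalg.norm(pt[1]-pt[2]),np.linalg.norm(pt[0]-pt[3]))
lt=[f(*q,.088) for q in[(455,210),(490,270),(365,355),(325,295)]];print('lug',np.array(lt),np.linalg.norm(lt[1]-lt[2]))
g=lambda x,y,z:onz(s,x/5+250-.4,y/5+110-.4,z)
print('mouth',g(204,360,.07),'lughole',g(308,357,.07), 'lug w', f(467,312,.07))
print('base corner scene',g(92,436,.01),g(275,496,.01))
k=lambda x,y,z:onz(s,x/8+180-.4,y/8+240-.4,z)
print('pin tip',k(438,143,.048),'shoulder',k(343,232,.048),'button c',k(236,332,.048))
print('rest foot corners',k(485,318,.006),k(378,420,.006))
E
```

```text
base front [array([0.4747, 0.0275, 0.01  ]), array([0.6029, 0.0309, 0.01  ])] 0.12825414843167074
plate [[0.506  0.0683 0.092 ]
 [0.506  0.0567 0.092 ]
 [0.5653 0.0586 0.092 ]
 [0.5654 0.0698 0.092 ]] 0.0594006920374368 0.05940856466109769
lug [[0.604  0.1085 0.088 ]
 [0.6098 0.0968 0.088 ]
 [0.5805 0.0796 0.088 ]
 [0.5739 0.0918 0.088 ]] 0.03397504886469541
mouth [0.537  0.0595 0.07  ] lughole [0.5935 0.0922 0.07  ] lug w [0.5962 0.0891 0.07  ]
base corner scene [0.476  0.0244 0.01  ] [0.6037 0.026  0.01  ]
pin tip [ 0.5331 -0.2763  0.048 ] shoulder [ 0.5256 -0.3234  0.048 ] button c [ 0.5175 -0.3737  0.048 ]
rest foot corners [ 0.5652 -0.3037  0.006 ] [ 0.5557 -0.3555  0.006 ]
```

```bash
cat > go.py <<'E'
import sys
from h import *
def go(x,y,z,yaw):
    s=env.get_state(); M=R.from_quat(s['eef_rot']).as_matrix()
    o=M.T@(np.array([x,y,z])-s['eef_pos'])*100
    cy=np.degrees(np.arctan2(M[1,2],M[0,2]))
    a=-(yaw-cy); a=(a+180)%360-180
    print('t %.2f'%s['time'],'pos',s['eef_pos'].round(4),'yaw %.2f'%cy,'offset cm',o.round(2),'roll %.3f rad'%np.radians(a),'open %.3f'%s['opening'],'F',s['force'].round(1),'q7 %.2f'%s['qpos'][6])
if __name__=='__main__': go(*map(float,sys.argv[1:5]))
E
python3 go.py .5646 .1415 .2 -165
```

```text
t 0.15 pos [ 0.7244 -0.      0.2304] yaw 0.00 offset cm [-14.15   3.06 -15.97] roll 2.880 rad open 1.001 F [ 0.9 -0.5 -0. ] q7 -0.03
```

```bash
python3 -m jog '[{"jaw":1,"offset":[-3,0,-3.5],"roll":0.12},{"jaw":1,"offset":[-6,0,-7],"roll":0.24},{"jaw":1,"offset":[-9,0,-10],"roll":0.36},{"jaw":1,"offset":[-12,0,-13],"roll":0.48},{"jaw":1,"offset":[-13,0,-15],"roll":0.6}]'; python3 go.py .5646 .1415 .2 -165
```

```text
time: 0.57
eef_pos: [0.572, 0.1339, 0.2302]
eef_rot: [-0.33, 0.627, -0.625, 0.329]
force: [0.7, 1.7, 0.3]
opening: 0.999
t 0.57 pos [0.572  0.1339 0.2302] yaw -34.52 offset cm [-0.21  3.02 -1.03] roll 2.277 rad open 0.999 F [0.7 1.7 0.3] q7 -0.79
```

```bash
python3 -m jog '[{"jaw":1,"offset":[-0.2,0,-1],"roll":0.12},{"jaw":1,"offset":[-0.2,0,-1],"roll":0.24},{"jaw":1,"offset":[-0.2,0,-1],"roll":0.36},{"jaw":1,"offset":[-0.2,0,-1],"roll":0.48},{"jaw":1,"offset":[-0.2,0,-1],"roll":0.6}]'; python3 -m jog '[{"jaw":1,"offset":[0,0,0],"roll":0.12},{"jaw":1,"offset":[0,0,0],"roll":0.24},{"jaw":1,"offset":[0,0,0],"roll":0.36},{"jaw":1,"offset":[0,0,0],"roll":0.48},{"jaw":1,"offset":[0,0,0],"roll":0.6}]';python3 -m jog '[{"jaw":1,"offset":[0,0,0],"roll":0.12},{"jaw":1,"offset":[0,0,0],"roll":0.24},{"jaw":1,"offset":[0,0,0],"roll":0.36},{"jaw":1,"offset":[0,0,0],"roll":0.48},{"jaw":1,"offset":[0,0,0],"roll":0.6}]';python3 -m jog '[{"jaw":1,"offset":[0,0,0],"roll":0.12},{"jaw":1,"offset":[0,0,0],"roll":0.24},{"jaw":1,"offset":[0,0,0],"roll":0.24}]'; python3 go.py .5646 .1415 .2 -150
python3 - <<'E'
from h import *
d=snap('wrist','wrist1')
cv2.imwrite('pics/w1.png',cv2.resize(d['color'],(800,600)))
E
```

```text
time: 0.98
eef_pos: [0.5645, 0.1415, 0.2301]
eef_rot: [-0.129, 0.696, -0.695, 0.127]
force: [-0.5, -0.0, -0.5]
opening: 0.998
time: 1.4
eef_pos: [0.5642, 0.1415, 0.2299]
eef_rot: [0.084, 0.702, -0.701, -0.087]
force: [0.8, -0.5, -0.3]
opening: 1.002
time: 1.82
eef_pos: [0.5639, 0.1417, 0.2298]
eef_rot: [0.289, 0.644, -0.644, -0.293]
force: [-0.6, -0.1, -0.1]
opening: 1.001
time: 2.07
eef_pos: [0.5636, 0.1421, 0.2293]
eef_rot: [-0.365, -0.604, 0.605, 0.368]
force: [-0.3, 0.5, 0.4]
opening: 0.999
t 2.07 pos [0.5636 0.1421 0.2293] yaw -152.44 offset cm [-0.11  2.93 -0.08] roll -0.043 rad open 0.999 F [-0.3  0.5  0.4] q7 -2.50
```

View pics/w1.png

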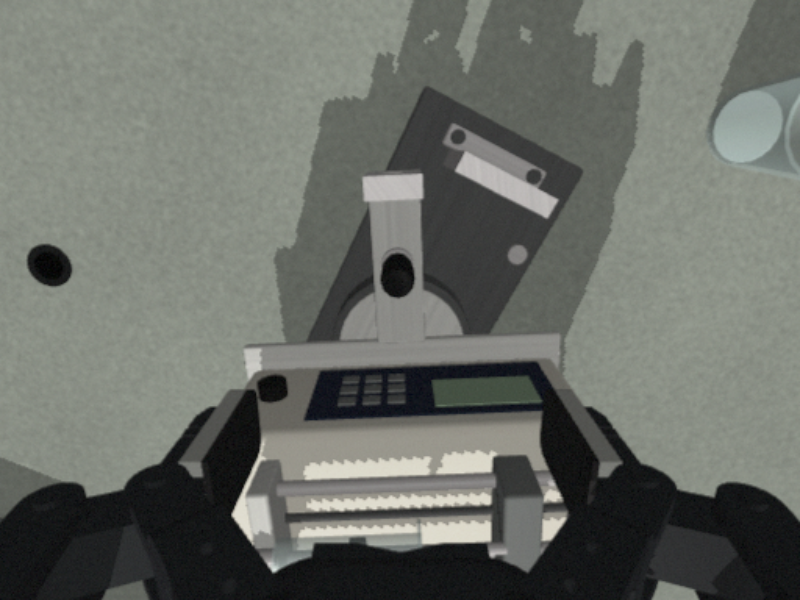

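```bash
python3 - <<'E'
from h import *
np.set_printoptions(precision=4,suppress=True)
w=load('wrist1')
f=lambda x,y,z:onz(w,x/800*512-.4,y/600*384-.4,z)
print('handle top',f(397,280,.101),'base',f(397,255,.054))
pt=[f(*q,.092) for q in[(468,151),(558,196),(550,218),(455,172)]];print('plate',np.array(pt),np.linalg.norm(pt[0]-pt[1]),np.linalg.norm(pt[3]-pt[0]))
lt=[f(*q,.088) for q in[(363,176),(423,174),(423,199),(368,201)]];print('lug',np.array(lt),np.linalg.norm(lt[0]-lt[1]))
a=pt[1]-pt[0];print('outer mid',(pt[0]+pt[1])/2,'inner',(pt[2]+pt[3])/2,np.degrees(np.arctan2(a[1],a[0])))
print('lug outer mid',(lt[0]+lt[1])/2)
E
python3 go.py .5646 .1415 .066 -150
```

```text
handle top [0.5659 0.1383 0.101 ] base [0.568  0.1346 0.054 ]
plate [[0.5641 0.0574 0.092 ]
 [0.5069 0.055  0.092 ]
 [0.5041 0.0675 0.092 ]
 [0.5649 0.0704 0.092 ]] 0.05721634664435227 0.013029288076667622
lug [[0.6093 0.0963 0.088 ]
 [0.5798 0.0797 0.088 ]
 [0.5733 0.0919 0.088 ]
 [0.6007 0.1075 0.088 ]] 0.03385633559150861
outer mid [0.5355 0.0562 0.092 ] inner [0.5345 0.069  0.092 ] -177.54880670808956
lug outer mid [0.5946 0.088  0.088 ]
t 2.12 pos [0.5636 0.1419 0.2294] yaw -152.19 offset cm [-0.14 16.34 -0.13] roll -0.038 rad open 1.003 F [0.2 0.6 0.4] q7 -2.50
```

```bash
python3 -m jog '[{"jaw":1,"offset":[0,4,-0.1],"roll":0},{"jaw":1,"offset":[0.1,8,-0.1],"roll":0},{"jaw":1,"offset":[0.1,12,-0.1],"roll":0},{"jaw":1,"offset":[0.1,15,-0.1],"roll":0},{"jaw":1,"offset":[0.1,16.3,-0.1],"roll":0}]';python3 -m jog '[{"jaw":1,"offset":[0,0.3,0],"roll":0},{"jaw":-1,"offset":[0,0.3,0],"roll":0},{"jaw":-1,"offset":[0,0.3,0],"roll":0},{"jaw":-1,"offset":[0,0.3,0],"roll":0},{"jaw":-1,"offset":[0,0.3,0],"roll":0}]'; python3 go.py .565 .140 .066 -150
```

```text
time: 2.53
eef_pos: [0.5604, 0.1435, 0.0626]
eef_rot: [-0.361, -0.604, 0.608, 0.368]
force: [-1.0, 0.7, 0.6]
opening: 1.004
time: 2.95
eef_pos: [0.5618, 0.1438, 0.0613]
eef_rot: [-0.361, -0.605, 0.607, 0.367]
force: [0.7, 0.1, 0.2]
opening: 0.454
t 2.95 pos [0.5618 0.1438 0.0613] yaw -151.99 offset cm [-0.48 -0.47 -0.1 ] roll -0.035 rad open 0.454 F [0.7 0.1 0.2] q7 -2.30
```

```bash
python3 -m jog '[{"jaw":-0.1,"offset":[-0.4,-0.4,-0.1],"roll":0},{"jaw":-0.1,"offset":[-0.4,-0.4,-0.1],"roll":0},{"jaw":-1,"offset":[-0.4,-0.4,-0.1],"roll":0},{"jaw":-1,"offset":[-0.4,-0.4,-0.1],"roll":0},{"jaw":-1,"offset":[-0.4,-0.4,-0.1],"roll":0}]'; python3 go.py .534 .133 .066 -150
```

```text
time: 3.37
eef_pos: [0.5656, 0.1408, 0.0663]
eef_rot: [-0.362, -0.606, 0.607, 0.366]
force: [-1.5, -0.7, 6.4]
opening: 0.223
t 3.37 pos [0.5656 0.1408 0.0663] yaw -152.00 offset cm [0.79 0.05 3.16] roll -0.035 rad open 0.223 F [-1.5 -0.7  6.4] q7 -2.30
```

```bash
python3 -m jog '[{"jaw":-1,"offset":[0.05,0,0.7],"roll":0},{"jaw":-1,"offset":[0.15,0,1.3],"roll":0},{"jaw":-1,"offset":[0.25,0,1.9],"roll":0},{"jaw":-1,"offset":[0.45,0,2.6],"roll":0},{"jaw":-1,"offset":[0.8,0,3.3],"roll":0}]';python3 go.py .533 .132 .066 -150;
```

```text
time: 3.78
eef_pos: [0.5426, 0.1302, 0.0668]
eef_rot: [0.371, 0.607, -0.603, -0.361]
force: [13.5, 0.1, -13.2]
opening: 0.221
t 3.78 pos [0.5426 0.1302 0.0668] yaw -152.31 offset cm [0.61 0.07 0.76] roll -0.040 rad open 0.221 F [ 13.5   0.1 -13.2] q7 -2.28
```

```bash
python3 -m jog '[{"jaw":-1,"offset":[0.3,0,0.4],"roll":0},{"jaw":-1,"offset":[0.6,0,0.75],"roll":0},{"jaw":-1,"offset":[0.6,0,0.75],"roll":0}]';python3 go.py .533 .132 .066 -150;
```

```text
time: 4.03
eef_pos: [0.5377, 0.1303, 0.067]
eef_rot: [0.376, 0.607, -0.602, -0.358]
force: [8.6, -3.1, -9.7]
opening: 0.225
t 4.03 pos [0.5377 0.1303 0.067 ] yaw -152.54 offset cm [0.37 0.08 0.34] roll -0.044 rad open 0.225 F [ 8.6 -3.1 -9.7] q7 -2.28
```

```bash
python3 -m jog '[{"jaw":-1,"offset":[0.4,0,0.6],"roll":0},{"jaw":-1,"offset":[0.4,0,0.6],"roll":0},{"jaw":-1,"offset":[0.4,0,0.6],"roll":0}]';python3 go.py .533 .132 .066 -150;python3 - <<'E'
from h import *
d=snap('wrist','wrist2')
cv2.imwrite('pics/w2.png',cv2.resize(d['color'],(800,600)))
E
```

```text
time: 4.28
eef_pos: [0.5351, 0.1304, 0.0671]
eef_rot: [0.38, 0.607, -0.6, -0.356]
force: [9.6, -1.6, -9.5]
opening: 0.222
t 4.28 pos [0.5351 0.1304 0.0671] yaw -152.72 offset cm [0.24 0.1  0.12] roll -0.048 rad open 0.222 F [ 9.6 -1.6 -9.5] q7 -2.28
```

View pics/w2.png

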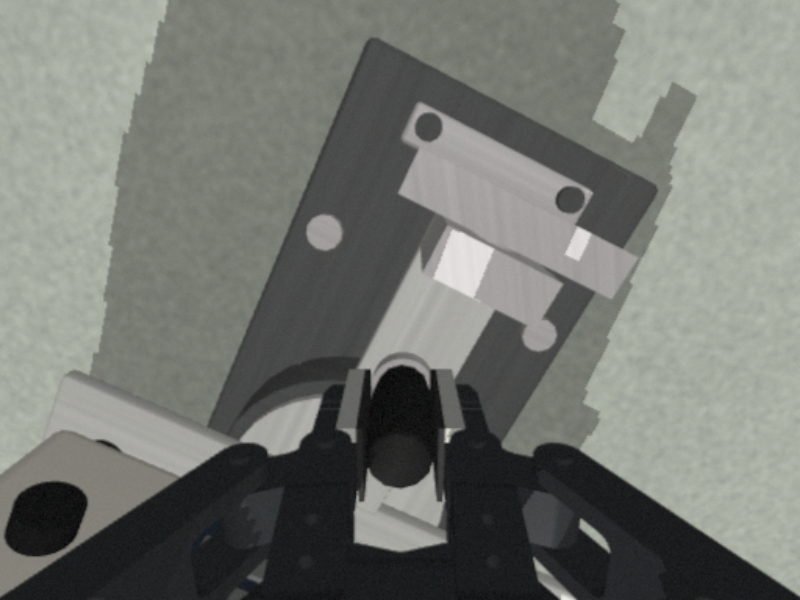

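```bash
cat > al.py <<'E'
from h import *
np.set_printoptions(precision=4,suppress=True)
def al(fn,pt,lt):
    w=load(fn);f=lambda x,y,z:onz(w,x/800*512-.4,y/600*384-.4,z)[:2]
    P=np.array([f(*q,.092) for q in pt]);L=np.array([f(*q,.088) for q in lt])
    n=np.linalg.norm
    print('plate w',n(P[0]-P[1]),n(P[2]-P[3]),'t',n((P[0]+P[1]-P[2]-P[3])/2),'lug w',n(L[0]-L[1]),n(L[2]-L[3]))
    ey=(P[0]-P[1]+P[3]-P[2]);ey/=n(ey); ang=np.degrees(np.arctan2(ey[1],ey[0]))
    el=(L[0]-L[1]+L[3]-L[2]);print('plate ang',ang,'lug ang',np.degrees(np.arctan2(el[1],el[0])))
    pc=P.mean(0);po=P[:2].mean(0)
    ex=np.array([-ey[1],ey[0]])
    print('plate outer mid',po,'center',pc,'lug outer mid rel (x,along ey)',(L[:2].mean(0)-po)@ex,(L[:2].mean(0)-po)@ey,'lug centre lateral',(L.mean(0)-pc)@ey)
E
python3 - <<'E'
from al import *
al('wrist2',[(418,148),(638,260),(614,300),(399,193)],[(452,228),(563,286),(548,322),(433,272)])
E
```

```text
plate w 0.060179041543195116 0.06005542332828806 t 0.011200313225034836 lug w 0.032629245053603796 0.033378199491244064
plate ang 1.3976269037790836 lug ang 1.9525072921305997
plate outer mid [0.5354 0.0579] center [0.535  0.0635] lug outer mid rel (x,along ey) 0.013741927131386639 -0.002449894142027582 lug centre lateral -0.00284789342759399
```

```bash
python3 - <<'E'
from h import *
a=load('wrist2')['color']
cv2.imwrite('pics/c4.png',cv2.resize(a[80:220,240:420],None,fx=4.4,fy=4.28,interpolation=cv2.INTER_CUBIC))
print(a[80:220,240:420].shape)
E
```

```text
(140, 180, 3)
```

View pics/c4.png

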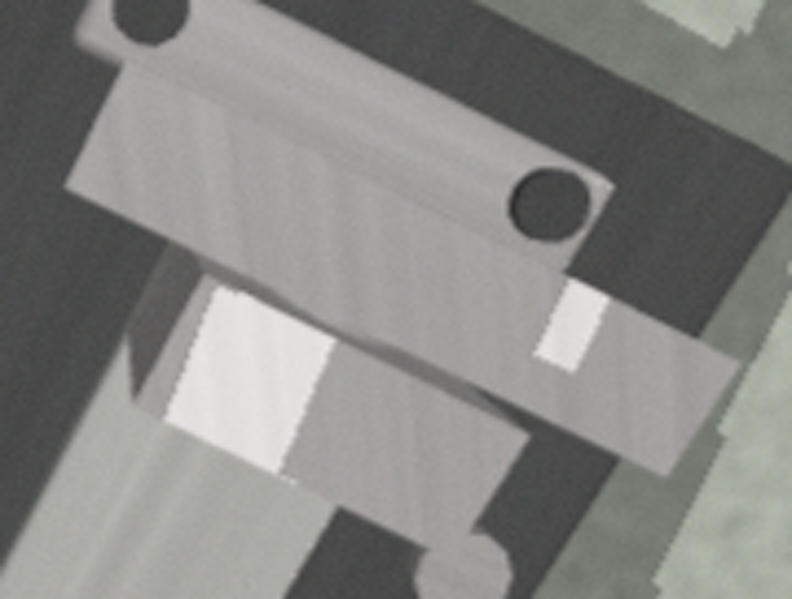

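```bash
python3 - <<'E'
from al import *
c=lambda l:[((x/4.4+240)*800/512,(y/4.28+80)*600/384) for x,y in l]
al('wrist2',c([(122,65),(740,362),(667,475),(65,187)]),c([(205,275),(530,435),(461,563),(135,402)]))
E
python3 go.py .533 .132 .066 -150
```

```text
plate w 0.05960105717374143 0.0595226412983085 t 0.011440675063226748 lug w 0.033614143527283 0.03474719108978529
plate ang 1.8563297128424772 lug ang 0.5457550641766362
plate outer mid [0.5355 0.0577] center [0.5353 0.0634] lug outer mid rel (x,along ey) 0.013664675921974033 -0.0017400838456190792 lug centre lateral -0.0018170299308707713
t 4.33 pos [0.5351 0.1305 0.0671] yaw -152.72 offset cm [0.23 0.1  0.12] roll -0.048 rad open 0.219 F [ 9.3 -1.2 -9.2] q7 -2.28
```

```bash
python3 -m jog '[{"jaw":-1,"offset":[0,0,-0.25],"roll":0},{"jaw":-1,"offset":[0,0,-0.4],"roll":0},{"jaw":-1,"offset":[0,0,-0.4],"roll":0}]';python3 go.py .533 .132 .066 -150;
```

```text
time: 4.58
eef_pos: [0.5371, 0.1305, 0.067]
eef_rot: [0.38, 0.606, -0.601, -0.356]
force: [-1.4, -4.9, 1.6]
opening: 0.224
t 4.58 pos [0.5371 0.1305 0.067 ] yaw -152.70 offset cm [0.32 0.09 0.3 ] roll -0.047 rad open 0.224 F [-1.4 -4.9  1.6] q7 -2.28
```

```bash
python3 -m jog '[{"jaw":0.3,"offset":[0,0,0],"roll":0},{"jaw":0.3,"offset":[0,0,0],"roll":0},{"jaw":0.3,"offset":[0,-1,0],"roll":0},{"jaw":0.3,"offset":[0,-4,0],"roll":0},{"jaw":0.3,"offset":[0,-5,0],"roll":0}]';python3 go.py .533 .132 .066 -150;python3 - <<'E'
from h import *
d=snap('wrist','wrist3')
cv2.imwrite('pics/w3.png',cv2.resize(d['color'],(800,600)))
cv2.imwrite('pics/c5.png',cv2.resize(d['color'][80:220,240:420],None,fx=4.4,fy=4.28,interpolation=cv2.INTER_CUBIC))
E
```

```text
time: 5.0
eef_pos: [0.537, 0.1319, 0.1197]
eef_rot: [0.38, 0.607, -0.6, -0.355]
force: [0.5, -0.5, 1.0]
opening: 0.648
t 5.00 pos [0.537  0.1319 0.1197] yaw -152.67 offset cm [0.33 5.36 0.49] roll -0.047 rad open 0.648 F [ 0.5 -0.5  1. ] q7 -2.35
```

View pics/w3.png

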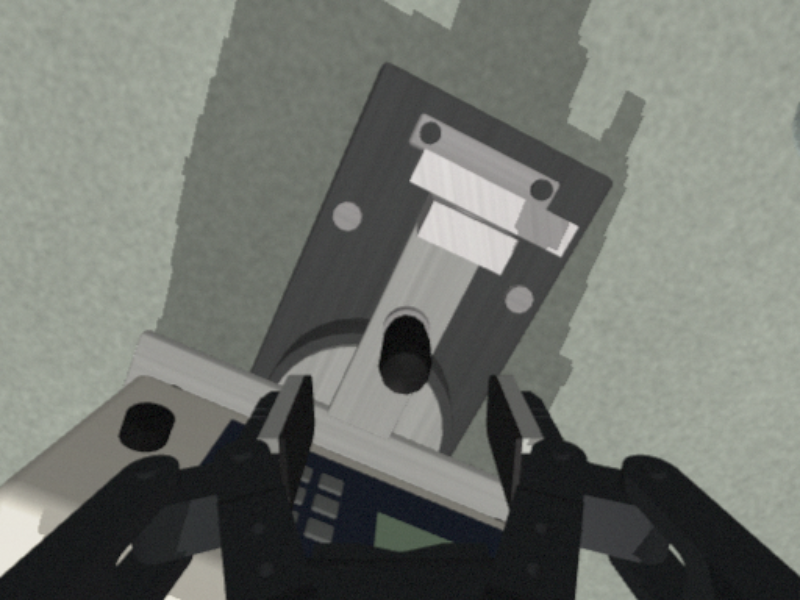

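```bash
python3 - <<'E'
from h import *
d=load('wrist3')
cv2.imwrite('pics/c5.png',cv2.resize(d['color'][85:185,250:380],None,fx=6,fy=6,interpolation=cv2.INTER_CUBIC))
E
```

```text
(no output)
```

View pics/c5.png

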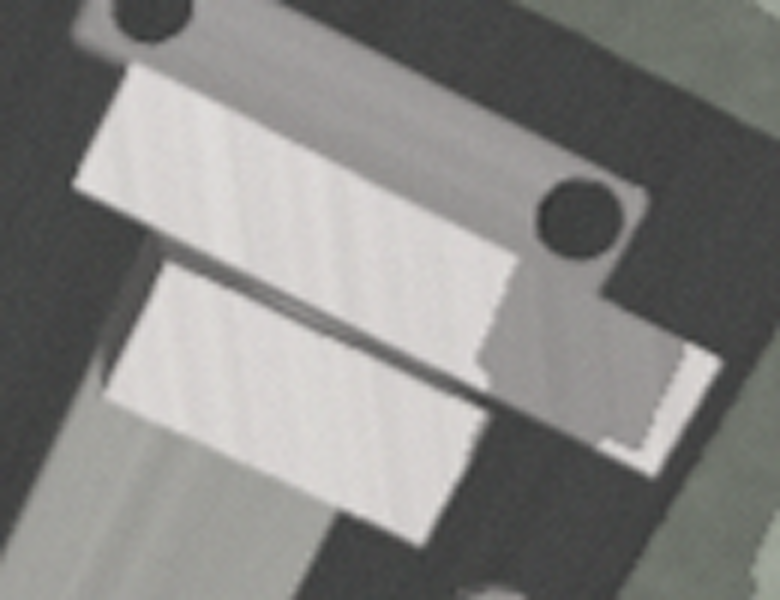

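```bash
python3 - <<'E'
from al import *
c=lambda l:[((x/6+250)*800/512,(y/6+85)*600/384) for x,y in l]
al('wrist3',c([(130,63),(722,360),(655,478),(75,185)]),c([(168,262),(490,410),(420,547),(105,393)]))
E
```

```text
plate w 0.059812253540511895 0.059791436474866504 t 0.011711576697218479 lug w 0.03331786223466094 0.03369357459466683
plate ang 1.5414928473266858 lug ang 2.365249225644232
plate outer mid [0.5355 0.0575] center [0.5352 0.0633] lug outer mid rel (x,along ey) 0.013703628650374123 0.0022200869123440697 lug centre lateral 0.0021551656641509006
```

```bash
python3 -m jog '[{"jaw":0.3,"offset":[0,3,0.1],"roll":0},{"jaw":0.3,"offset":[0,5,0.1],"roll":0},{"jaw":0.2,"offset":[0,5.2,0.1],"roll":0},{"jaw":0,"offset":[0,5.2,0.1],"roll":0},{"jaw":-0.2,"offset":[0,5.2,0.1],"roll":0}]';python3 go.py .536 .1305 .067 -152.7;
```

```text
time: 5.47
eef_pos: [0.5392, 0.1312, 0.069]
eef_rot: [0.381, 0.608, -0.599, -0.355]
force: [-0.3, -0.0, 0.5]
opening: 0.402
t 5.47 pos [0.5392 0.1312 0.069 ] yaw -152.67 offset cm [0.09 0.19 0.32] roll 0.001 rad open 0.402 F [-0.3 -0.   0.5] q7 -2.28
```

```bash
python3 -m jog '[{"jaw":-0.2,"offset":[0.1,0.2,0.3],"roll":0},{"jaw":-0.2,"offset":[0.1,0.2,0.35],"roll":0},{"jaw":-0.2,"offset":[0.1,0.2,0.35],"roll":0}]';python3 go.py .536 .1305 .067 -152.7;
```

```text
time: 5.72
eef_pos: [0.5356, 0.1305, 0.0675]
eef_rot: [0.381, 0.608, -0.599, -0.355]
force: [-0.0, -0.1, 0.3]
opening: 0.398
t 5.72 pos [0.5356 0.1305 0.0675] yaw -152.68 offset cm [-0.02  0.05 -0.04] roll 0.000 rad open 0.398 F [-0.  -0.1  0.3] q7 -2.27
```

```bash
python3 -m jog '[{"jaw":-1,"offset":[0,0,0],"roll":0},{"jaw":-1,"offset":[0,0,0],"roll":0},{"jaw":-1,"offset":[0,0,0],"roll":0},{"jaw":-1,"offset":[0,0,0],"roll":0}]';python3 go.py .536 .1305 .067 -152.7; python3 -m jog '[{"jaw":0.3,"offset":[0,0,0],"roll":0},{"jaw":0.3,"offset":[0,0,0],"roll":0},{"jaw":0.3,"offset":[0,-1,0],"roll":0},{"jaw":0.3,"offset":[0,-4,0],"roll":0},{"jaw":0.3,"offset":[0,-5,0],"roll":0}]'; python3 - <<'E'
from h import *
d=snap('wrist','wrist4')
cv2.imwrite('pics/c6.png',cv2.resize(d['color'][85:185,250:380],None,fx=6,fy=6,interpolation=cv2.INTER_CUBIC))
E
```

```text
time: 6.05
eef_pos: [0.5365, 0.1311, 0.0683]
eef_rot: [0.381, 0.609, -0.599, -0.354]
force: [0.4, 1.2, 5.9]
opening: 0.225
t 6.05 pos [0.5365 0.1311 0.0683] yaw -152.64 offset cm [-0.02  0.13  0.08] roll 0.001 rad open 0.225 F [0.4 1.2 5.9] q7 -2.27
time: 6.47
eef_pos: [0.5354, 0.1309, 0.1206]
eef_rot: [0.382, 0.609, -0.598, -0.354]
force: [0.4, 0.1, 0.7]
opening: 0.648
```

View pics/c6.png

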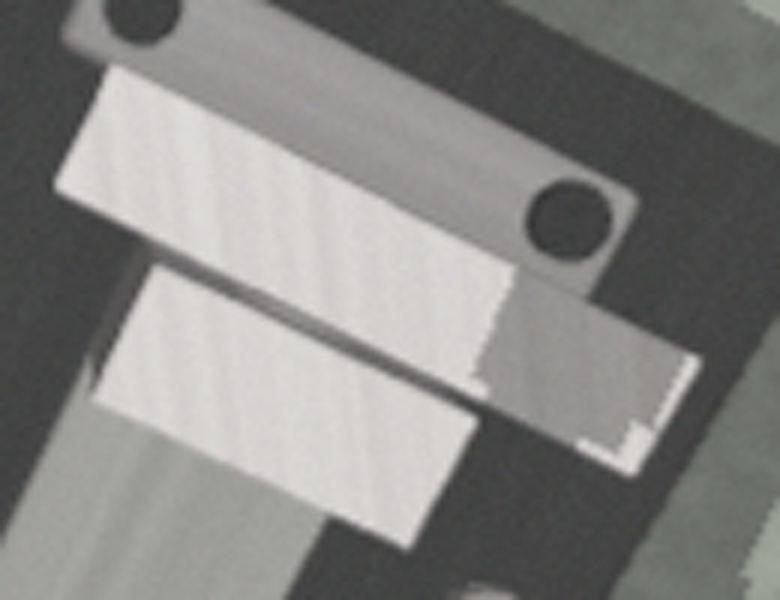

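```bash
python3 - <<'E'
from al import *
c=lambda l:[((x/6+250)*800/512,(y/6+85)*600/384) for x,y in l]
al('wrist4',c([(112,63),(702,360),(635,478),(54,187)]),c([(155,263),(477,420),(408,550),(93,400)]))
E
python3 go.py .521 -.35 .13 -99
```

```text
plate w 0.059788160157696404 0.05993770347480629 t 0.011913618391480293 lug w 0.033822908321694434 0.033643184441442195
plate ang 1.5561671203194176 lug ang 2.017731824083746
plate outer mid [0.5354 0.0573] center [0.5352 0.0633] lug outer mid rel (x,along ey) 0.014015049768000127 0.0015465965136309864 lug centre lateral 0.0014130380241136017
t 6.52 pos [0.5364 0.1312 0.1216] yaw -152.68 offset cm [-42.08  -0.62  23.41] roll -0.937 rad open 0.652 F [0.2 0.2 0.4] q7 -2.34
```

```bash
python3 -m jog '[{"jaw":0.3,"offset":[0,-4,0],"roll":0},{"jaw":0.3,"offset":[-2,-8,1],"roll":-0.1},{"jaw":0.3,"offset":[-5.5,-8,2.9],"roll":-0.2},{"jaw":0.3,"offset":[-9,-8,4.8],"roll":-0.3},{"jaw":0.3,"offset":[-12.5,-8,6.7],"roll":-0.4}]';python3 go.py .521 -.35 .2 -99
```

```text
time: 6.93
eef_pos: [0.5307, -0.0109, 0.2031]
eef_rot: [0.254, 0.669, -0.662, -0.222]
force: [0.8, 0.0, 0.1]
opening: 0.647
t 6.93 pos [ 0.5307 -0.0109  0.2031] yaw -129.32 offset cm [-20.74   0.47  26.85] roll -0.529 rad open 0.647 F [0.8 0.  0.1] q7 -1.89
```

```bash
python3 -m jog '[{"jaw":0.3,"offset":[-2.4,0,3.2],"roll":-0.1},{"jaw":0.3,"offset":[-4.8,0,6.4],"roll":-0.2},{"jaw":0.3,"offset":[-7.2,0,9.6],"roll":-0.3},{"jaw":0.3,"offset":[-9.6,0,12.8],"roll":-0.4},{"jaw":0.3,"offset":[-12,0,16],"roll":-0.5}]';python3 go.py .521 -.35 .2 -99
```

```text
time: 7.35
eef_pos: [0.5212, -0.2124, 0.2037]
eef_rot: [-0.081, -0.704, 0.704, 0.048]
force: [0.8, 0.2, 0.6]
opening: 0.652
t 7.35 pos [ 0.5212 -0.2124  0.2037] yaw -100.43 offset cm [-2.46  0.44 13.54] roll -0.025 rad open 0.652 F [0.8 0.2 0.6] q7 -1.11
```

```bash
python3 -m jog '[{"jaw":0.3,"offset":[-0.8,0,4],"roll":0},{"jaw":0.3,"offset":[-1.6,0,8],"roll":-0.02},{"jaw":0.3,"offset":[-2.4,0,12],"roll":-0.02},{"jaw":0.3,"offset":[-2.5,0.4,13.5],"roll":-0.02},{"jaw":0.3,"offset":[-2.5,0.4,13.5],"roll":-0.02}]';python3 go.py .521 -.35 .2 -99;  python3 - <<'E'
from h import *
d=snap('wrist','wrist5')
cv2.imwrite('pics/w5.png',cv2.resize(d['color'],(800,600)))
E
```

```text
time: 7.77
eef_pos: [0.519, -0.3562, 0.2002]
eef_rot: [-0.077, -0.702, 0.706, 0.044]
force: [-1.2, -0.7, 0.2]
opening: 0.65
t 7.77 pos [ 0.519  -0.3562  0.2002] yaw -99.76 offset cm [-0.09  0.02 -0.64] roll -0.013 rad open 0.650 F [-1.2 -0.7  0.2] q7 -0.88
```

View pics/w5.png

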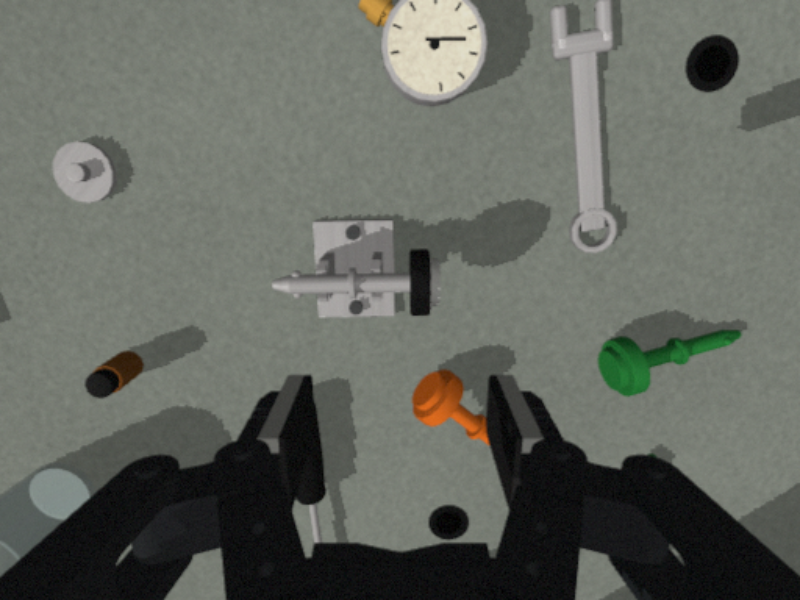

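```bash
python3 - <<'E'
from h import *
d=load('wrist5');np.set_printoptions(precision=4,suppress=True)
cv2.imwrite('pics/c7.png',cv2.resize(d['color'][130:220,165:295],None,fx=6,fy=6,interpolation=cv2.INTER_CUBIC))
print(proj(d,[.519,-.3562,.2])*800/512,proj(d,[.519,-.3562,.05])*800/512)
E
```

```text
[395.4408 393.8541] [396.933  286.4887]
```

View pics/c7.png

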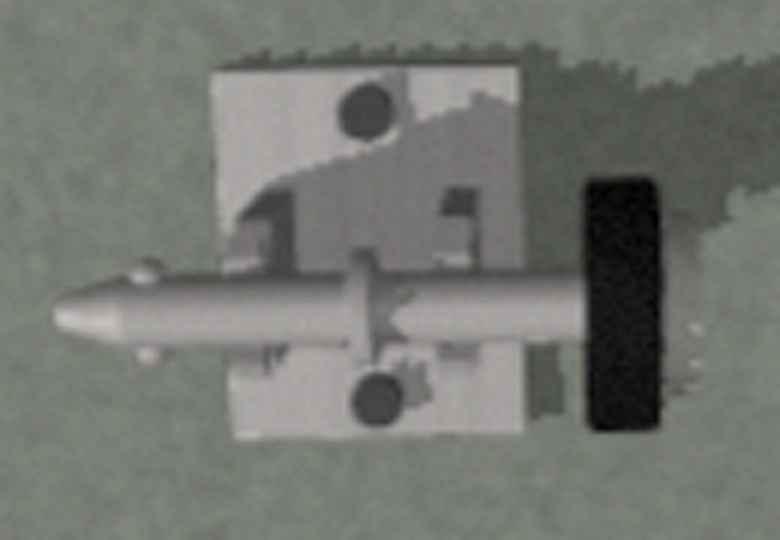

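```bash
python3 - <<'E'
from h import *
d=load('wrist5');np.set_printoptions(precision=4,suppress=True)
f=lambda x,y,z=.048:onz(d,x/6+165-.4,y/6+130-.4,z)
tip=f(55,315);sh=f(347,309,.048);ball=f(148,312);ha=f(622,305,.052);bk=f(700,310)
print(tip,ball,sh,ha,bk)
v=tip-ha;print(np.linalg.norm(tip-sh),np.linalg.norm(v[:2]),np.degrees(np.arctan2(v[1],v[0])),np.degrees(np.arctan2((tip-sh)[1],(tip-sh)[0])))
print('scene button')
E
```

```text
[ 0.5332 -0.2788  0.048 ] [ 0.5311 -0.2939  0.048 ] [ 0.526 -0.326  0.048] [ 0.52   -0.3703  0.052 ] [ 0.516  -0.3828  0.048 ]
0.04773439721627168 0.09249396110026033 81.79831839354722 81.39611593138054
scene button
```

```bash
python3 go.py .5198 -.3708 .08 -98.4; python3 -m jog '[{"jaw":0.2,"offset":[-0.1,3,0.7],"roll":-0.024},{"jaw":0.2,"offset":[-0.3,6.5,1.4],"roll":-0.024},{"jaw":0.2,"offset":[-0.3,9.5,1.4],"roll":-0.024},{"jaw":0.2,"offset":[-0.3,11.5,1.4],"roll":-0.024},{"jaw":0.2,"offset":[-0.3,12,1.4],"roll":-0.024}]'; python3 -m jog '[{"jaw":0.1,"offset":[0,0,0],"roll":0}]'; python3 go.py .5198 -.3708 .058 -98.4
```

```text
t 7.82 pos [ 0.5197 -0.3524  0.1998] yaw -99.58 offset cm [ 0.23 11.98  1.83] roll -0.021 rad open 0.650 F [ 0.7  1.7 -0.7] q7 -0.88
time: 8.23
eef_pos: [0.5241, -0.363, 0.076]
eef_rot: [0.063, 0.706, -0.704, -0.036]
force: [-0.8, -0.0, 0.6]
opening: 0.602
time: 8.32
eef_pos: [0.5239, -0.3611, 0.0748]
eef_rot: [0.062, 0.707, -0.704, -0.036]
force: [-0.3, -0.4, 0.3]
opening: 0.551
t 8.32 pos [ 0.5239 -0.3611  0.0748] yaw -97.97 offset cm [0.33 1.66 1.02] roll 0.008 rad open 0.551 F [-0.3 -0.4  0.3] q7 -0.76
```

```bash
cat >> go.py <<'E'
    M=R.from_quat(env.get_state()['eef_rot']).as_matrix(); print('tool y',M[:,1].round(4),'z',M[:,2].round(4))
E
python3 -m jog '[{"jaw":0.1,"offset":[0.1,0,0.9],"roll":0},{"jaw":0.1,"offset":[0.3,0,1],"roll":0},{"jaw":0.1,"offset":[0.3,0,1],"roll":0}]'; python3 go.py .5198 -.3708 .058 -98.4;  python3 - <<'E'
from h import *
d=snap('wrist','wrist6')
cv2.imwrite('pics/w6.png',cv2.resize(d['color'],(800,600)))
E
```

```text
time: 8.57
eef_pos: [0.5195, -0.3721, 0.0762]
eef_rot: [0.063, 0.706, -0.704, -0.036]
force: [-0.4, -0.4, 0.3]
opening: 0.548  File "go.py", line 10
    M=R.from_quat(env.get_state()['eef_rot']).as_matrix(); print('tool y',M[:,1].round(4),'z',M[:,2].round(4))
IndentationError: unexpected indent
```

View pics/w6.png

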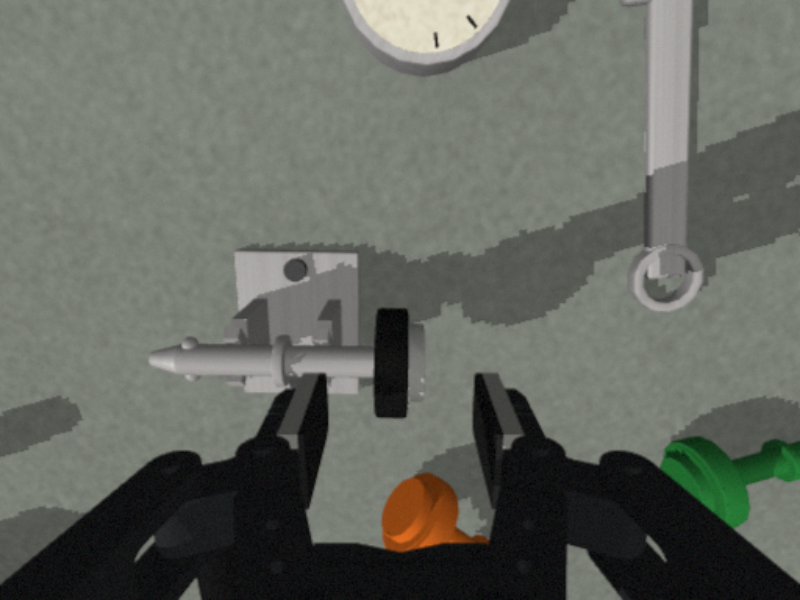

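```bash
sed -i 's/^    M=R.from_quat(env/M=R.from_quat(env/' go.py; python3 - <<'E'
from h import *
d=load('wrist6');np.set_printoptions(precision=4,suppress=True)
f=lambda x,y,z=.048:onz(d,x*.64-.4,y*.64-.4,z)
print('tip',f(150,358),'shoulder',f(275,360),'handle',f(391,363,.052), 'but', f(424,362))
E
python3 go.py .5198 -.3708 .058 -98.4
```

```text
tip [ 0.5337 -0.2788  0.048 ] shoulder [ 0.5263 -0.326   0.048 ] handle [ 0.5206 -0.3701  0.052 ] but [ 0.5176 -0.3823  0.048 ]
t 8.62 pos [ 0.5197 -0.3718  0.0762] yaw -98.03 offset cm [ 0.08  1.82 -0.09] roll 0.006 rad open 0.553 F [ 0.3 -0.   0.8] q7 -0.74
tool y [ 3.890e-02  1.000e-04 -9.992e-01] z [-0.1397 -0.9902 -0.0055]
```

```bash
python3 -m jog '[{"jaw":0,"offset":[0,1,-0.05],"roll":0},{"jaw":-0.1,"offset":[0,1.6,-0.05],"roll":0},{"jaw":-0.2,"offset":[0,1.6,-0.05],"roll":0},{"jaw":-0.2,"offset":[0,1.6,-0.05],"roll":0}]'; python3 go.py .5203 -.3712 .058 -98.4
```

```text
time: 8.95
eef_pos: [0.5201, -0.3708, 0.0596]
eef_rot: [0.063, 0.707, -0.704, -0.036]
force: [0.0, 0.7, -0.3]
opening: 0.4
t 8.95 pos [ 0.5201 -0.3708  0.0596] yaw -98.02 offset cm [-0.02  0.16  0.03] roll 0.007 rad open 0.400 F [ 0.   0.7 -0.3] q7 -0.73
tool y [ 0.0379  0.0011 -0.9993] z [-0.1395 -0.9902 -0.0064]
```

```bash
python3 -m jog '[{"jaw":-0.2,"offset":[0,0.2,0],"roll":0},{"jaw":-0.4,"offset":[0,0.2,0],"roll":0},{"jaw":-1,"offset":[0,0.2,0],"roll":0},{"jaw":-1,"offset":[0,0.2,0],"roll":0},{"jaw":-1,"offset":[0,0.2,0],"roll":0}]'; python3 go.py .5203 -.3712 .058 -98.4;  python3 - <<'E'
from h import *
d=snap('wrist','wrist7')
cv2.imwrite('pics/w7.png',cv2.resize(d['color'],(800,600)))
E
```

```text
time: 9.37
eef_pos: [0.5203, -0.3709, 0.0575]
eef_rot: [0.063, 0.706, -0.704, -0.036]
force: [0.5, 0.2, -2.2]
opening: 0.119
t 9.37 pos [ 0.5203 -0.3709  0.0575] yaw -98.02 offset cm [-0.01 -0.05  0.03] roll 0.007 rad open 0.119 F [ 0.5  0.2 -2.2] q7 -0.73
tool y [ 3.810e-02  8.000e-04 -9.993e-01] z [-0.1395 -0.9902 -0.0061]
```

View pics/w7.png

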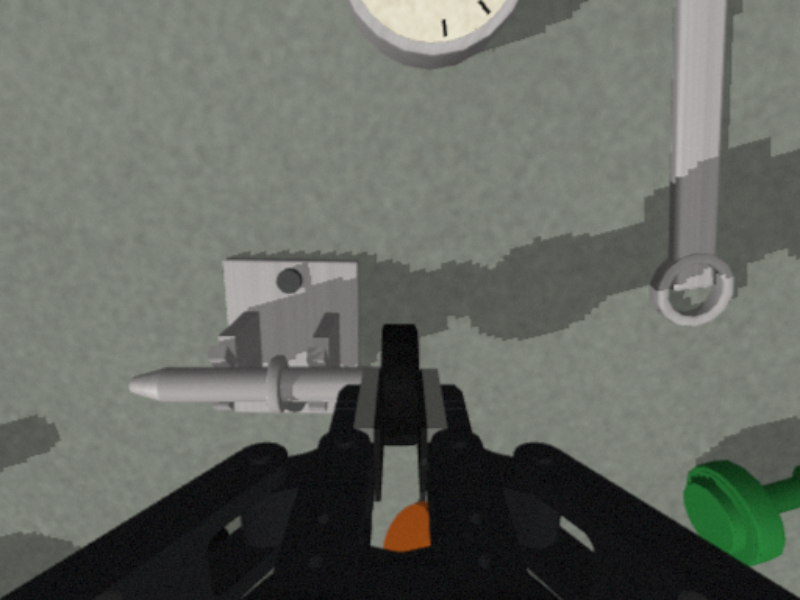

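```bash
python3 -m jog '[{"jaw":-1,"offset":[0,-1,0],"roll":0},{"jaw":-1,"offset":[0,-3,0],"roll":0},{"jaw":-1,"offset":[0,-6,0],"roll":0},{"jaw":-1,"offset":[0,-9,0],"roll":0},{"jaw":-1,"offset":[0,-10,0],"roll":0}]'; python3 go.py .534 -.04 .15 -88.35;  python3 - <<'E'
from h import *
d=snap('wrist','wrist8')
cv2.imwrite('pics/w8.png',cv2.resize(d['color'],(800,600)))
d=snap('scene','scene1')
cv2.imwrite('pics/c8.png',cv2.resize(d['color'][170:320,140:340],None,fx=4,fy=4))
E
```

```text
time: 9.83
eef_pos: [0.5178, -0.3729, 0.1621]
eef_rot: [0.065, 0.705, -0.705, -0.034]
force: [1.4, -0.1, -1.3]
opening: 0.119
t 9.83 pos [ 0.5178 -0.3729  0.1621] yaw -98.05 offset cm [  3.11   1.18 -33.18] roll -0.169 rad open 0.119 F [ 1.4 -0.1 -1.3] q7 -0.80
tool y [ 0.0433 -0.003  -0.9991] z [-0.1401 -0.9901 -0.0031]
```

View pics/w8.png

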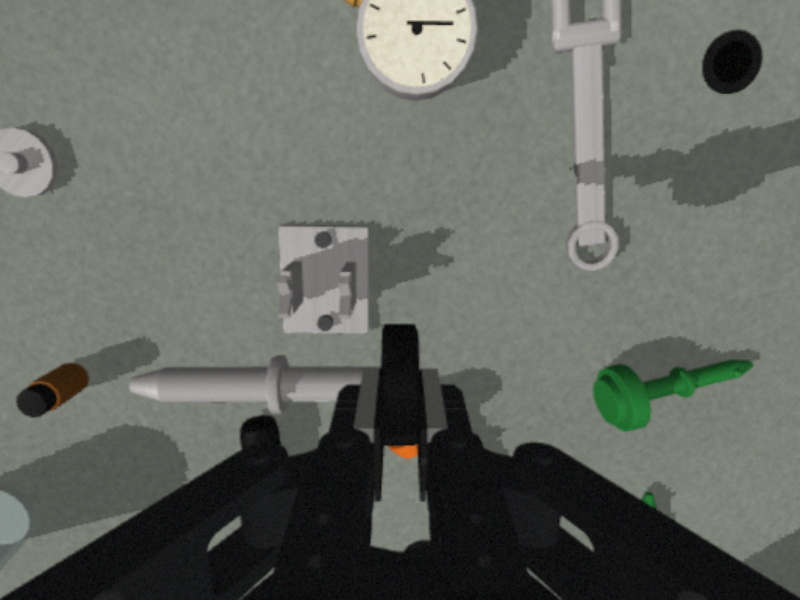

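View pics/c8.png

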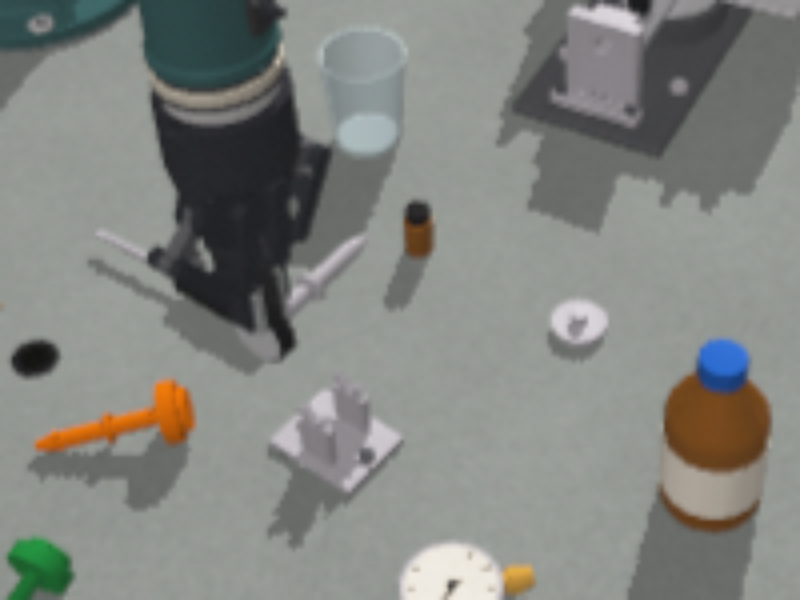

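```bash
python3 go.py .539 -.0645 .15 -88.35; python3 -m jog '[{"jaw":-1,"offset":[0,0,-3],"roll":-0.05},{"jaw":-1,"offset":[0.5,0,-6],"roll":-0.1},{"jaw":-1,"offset":[1,0,-9],"roll":-0.17},{"jaw":-1,"offset":[1.5,0,-12],"roll":-0.17},{"jaw":-1,"offset":[2,0.3,-15],"roll":-0.17}]'; python3 go.py .539 -.0645 .15 -88.35
```

```text
t 9.93 pos [ 0.5176 -0.3722  0.1602] yaw -98.03 offset cm [  2.22   1.05 -30.76] roll -0.169 rad open 0.114 F [-0.1 -0.8 -1.6] q7 -0.80
tool y [ 0.0425 -0.0021 -0.9991] z [-0.1396 -0.9902 -0.0039]
time: 10.35
eef_pos: [0.5177, -0.219, 0.1557]
eef_rot: [-0.004, -0.706, 0.707, -0.025]
force: [0.5, 0.0, -1.8]
opening: 0.121
t 10.35 pos [ 0.5177 -0.219   0.1557] yaw -88.29 offset cm [ -2.56   0.64 -15.38] roll 0.001 rad open 0.121 F [ 0.5  0.  -1.8] q7 -0.88
tool y [ 4.030e-02 -9.000e-04 -9.992e-01] z [ 0.0298 -0.9996  0.0022]
```

```bash
python3 -m jog '[{"jaw":-1,"offset":[-0.5,0.1,-3.5],"roll":0},{"jaw":-1,"offset":[-1.2,0.3,-7],"roll":0},{"jaw":-1,"offset":[-1.8,0.6,-10.5],"roll":0},{"jaw":-1,"offset":[-2.5,0.6,-14],"roll":0},{"jaw":-1,"offset":[-2.5,0.6,-15.3],"roll":0}]'; python3 -m jog '[{"jaw":-1,"offset":[0,0,0],"roll":0}]'; python3 go.py .539 -.0645 .0795 -88.35
```

```text
time: 10.77
eef_pos: [0.5381, -0.0581, 0.1484]
eef_rot: [-0.0, 0.708, -0.706, 0.026]
force: [0.1, 0.7, -0.5]
opening: 0.125
time: 10.85
eef_pos: [0.5371, -0.0535, 0.1467]
eef_rot: [-0.004, 0.708, -0.705, 0.028]
force: [0.4, -0.1, -1.0]
opening: 0.121
t 10.85 pos [ 0.5371 -0.0535  0.1467] yaw -87.43 offset cm [0.08 6.72 1.14] roll 0.016 rad open 0.121 F [ 0.4 -0.1 -1. ] q7 -1.15
tool y [ 0.0331  0.0051 -0.9994] z [ 0.0448 -0.999  -0.0036]
```

```bash
python3 -m jog '[{"jaw":-1,"offset":[0,0.5,1.1],"roll":0.016},{"jaw":-1,"offset":[0.05,3,1.2],"roll":0.016},{"jaw":-1,"offset":[0.05,5.5,1.2],"roll":0.016},{"jaw":-1,"offset":[0.05,6.5,1.2],"roll":0.016},{"jaw":-1,"offset":[0.05,6.6,1.2],"roll":0.016}]'; python3 -m jog '[{"jaw":-1,"offset":[0,0,0],"roll":0}]'; python3 go.py .539 -.0645 .0795 -88.35;python3 - <<'E'
from h import *
d=snap('wrist','wrist9')
cv2.imwrite('pics/w9.png',cv2.resize(d['color'],(800,600)))
d=snap('scene','scene2')
cv2.imwrite('pics/c9.png',cv2.resize(d['color'][130:240,230:370],None,fx=5.5,fy=5.4,interpolation=cv2.INTER_CUBIC))
E
```

```text
time: 11.27
eef_pos: [0.5367, -0.0674, 0.078]
eef_rot: [0.001, 0.708, -0.706, 0.018]
force: [0.4, 0.7, -1.8]
opening: 0.118
time: 11.35
eef_pos: [0.5364, -0.0689, 0.0776]
eef_rot: [0.001, 0.708, -0.706, 0.017]
force: [0.7, 0.3, -0.8]
opening: 0.118
t 11.35 pos [ 0.5364 -0.0689  0.0776] yaw -88.69 offset cm [-0.27 -0.18 -0.43] roll -0.006 rad open 0.118 F [ 0.7  0.3 -0.8] q7 -1.07
tool y [ 0.0261  0.004  -0.9997] z [ 0.0229 -0.9997 -0.0034]
```

View pics/w9.png

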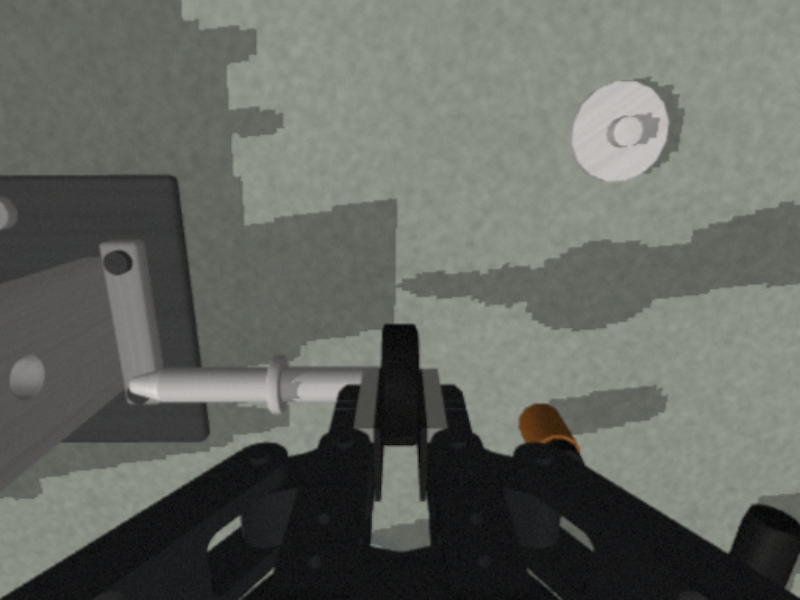

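View pics/c9.png

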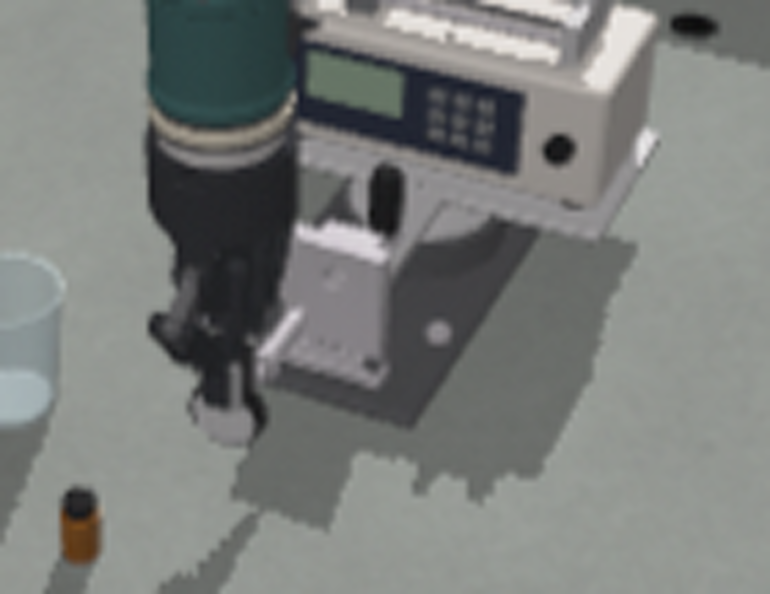

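```bash
python3 - <<'E'
from h import *
w=load('wrist9');s=load('scene2');np.set_printoptions(precision=4,suppress=True)
W=lambda x,y:(w,x*.64-.4,y*.64-.4)
S=lambda x,y:(s,x/5.5+230-.4,y/5.4+130-.4)
def ony(d,u,v,Y):
    o,r=ray(d,u,v);return o+r*(Y-o[1])/r[1]
print('hole wrist',ony(*W(27,377),.0575),'scene',onz(*S(333,281),.07),'tri',tri([W(27,377),S(333,281)]))
print('tip wrist z.068',onz(*W(131,386),.068),'scene',onz(*S(299,314),.068),'tri',tri([W(131,386),S(299,314)]))
print('shoulder',onz(*W(268,386),.068),tri([W(268,386)]+[S(262,362)]))
E
```

```text
hole wrist [0.5355 0.0575 0.0693] scene [0.5364 0.059  0.07  ] tri (array([0.5396, 0.0511, 0.077 ]), [np.float64(0.32825452485248663), np.float64(0.32825452485252304)])
tip wrist z.068 [0.5323 0.0231 0.068 ] scene [0.5315 0.0251 0.068 ] tri (array([0.5337, 0.0212, 0.0714]), [np.float64(0.33823325836197426), np.float64(0.33823325836212836)])
shoulder [ 0.5335 -0.0244  0.068 ] (array([ 0.534 , -0.0251,  0.0704]), [np.float64(0.5525183118431268), np.float64(0.552518311843155)])
```

```bash
python3 - <<'E'
from h import *
w=load('wrist7');np.set_printoptions(precision=4,suppress=True)
W=lambda x,y:(w,x*.64-.4,y*.64-.4)
print('tip',onz(*W(131,386),.048),'shoulder front',onz(*W(268,386),.048))
for n in('wrist7','wrist9'):
    d=load(n);print(n,d['M'][:3,3], R.from_matrix(d['M'][:3,:3]).as_euler('xyz',degrees=True))
s=load('scene1')
S=lambda x,y,z:onz(s,x/4+140-.4,y/4+170-.4,z)
E
```

```text
tip [ 0.5314 -0.2794  0.048 ] shoulder front [ 0.5249 -0.3266  0.048 ]
wrist7 [ 0.5916 -0.3833  0.2023] [-15.586    0.3258 -98.0329]
wrist9 [ 0.6102 -0.069   0.2215] [-16.2448   0.1638 -88.7023]
```

```bash
python3 -m jog '[{"jaw":-1,"offset":[-0.2,-0.1,-0.3],"roll":-0.003},{"jaw":-1,"offset":[-0.4,-0.15,-1],"roll":-0.006},{"jaw":-1,"offset":[-0.4,-0.15,-1.8],"roll":-0.006},{"jaw":-1,"offset":[-0.4,-0.15,-2.5],"roll":-0.006},{"jaw":-1,"offset":[-0.4,-0.15,-2.6],"roll":-0.006}]'; python3 -m jog '[{"jaw":-1,"offset":[0,0,0],"roll":0}]'; python3 go.py .5395 -.0395 .0795 -88.35;python3 - <<'E'
from h import *
d=snap('wrist','wrist10')
cv2.imwrite('pics/w10.png',cv2.resize(d['color'][150:300,0:200],None,fx=4,fy=4,interpolation=cv2.INTER_CUBIC))
d=snap('scene','scene3')
cv2.imwrite('pics/c10.png',cv2.resize(d['color'][160:220,260:320],None,fx=10,fy=10,interpolation=cv2.INTER_CUBIC))
E
```

```text
time: 11.87
eef_pos: [0.5401, -0.0398, 0.0803]
eef_rot: [-0.002, 0.709, -0.705, 0.021]
force: [-0.4, 1.1, -2.1]
opening: 0.117
time: 11.95
eef_pos: [0.54, -0.0387, 0.0804]
eef_rot: [-0.003, 0.709, -0.705, 0.022]
force: [0.2, -0.4, -1.7]
opening: 0.119
t 11.95 pos [ 0.54   -0.0387  0.0804] yaw -88.01 offset cm [0.05 0.08 0.08] roll 0.006 rad open 0.119 F [ 0.2 -0.4 -1.7] q7 -1.11
tool y [ 0.0271  0.0056 -0.9996] z [ 0.0348 -0.9994 -0.0047]
```

View pics/w10.png

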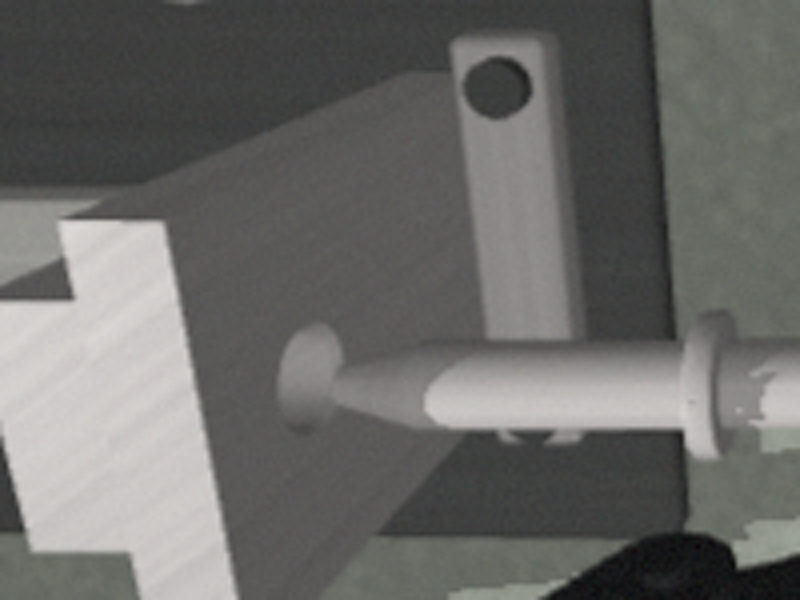

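View pics/c10.png

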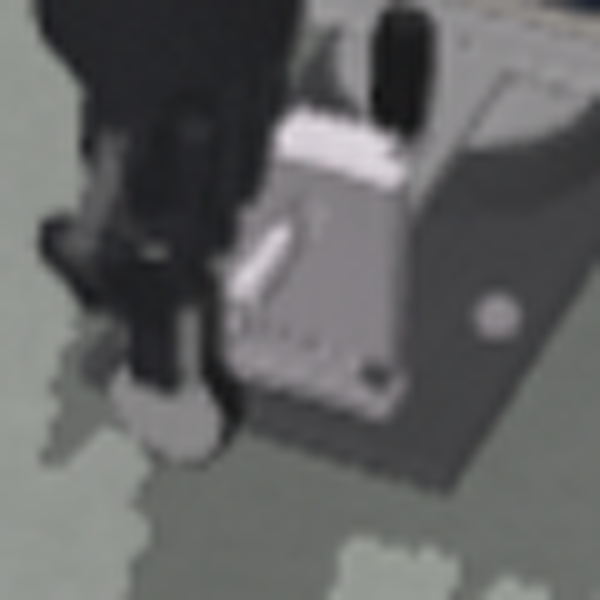

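```bash
python3 -m jog '[{"jaw":-1,"offset":[-0.06,0.1,-0.1],"roll":0.006},{"jaw":-1,"offset":[-0.06,0.1,-0.4],"roll":0.006},{"jaw":-1,"offset":[-0.06,0.1,-0.8],"roll":0.006},{"jaw":-1,"offset":[-0.06,0.1,-1.2],"roll":0.006}]'; python3 go.py .5395 -.0395 .0795 -88.35;python3 - <<'E'
from h import *
d=snap('wrist','wrist11')
cv2.imwrite('pics/w11.png',cv2.resize(d['color'][150:300,0:200],None,fx=4,fy=4,interpolation=cv2.INTER_CUBIC))
E
```

```text
time: 12.38
eef_pos: [0.5402, -0.0268, 0.0793]
eef_rot: [-0.0, 0.709, -0.705, 0.019]
force: [0.2, -1.2, -1.7]
opening: 0.118
t 12.38 pos [ 0.5402 -0.0268  0.0793] yaw -88.41 offset cm [ 0.1  -0.03  1.27] roll -0.001 rad open 0.118 F [ 0.2 -1.2 -1.7] q7 -1.13
tool y [ 0.0268  0.0057 -0.9996] z [ 0.0277 -0.9996 -0.005 ]
```

View pics/w11.png

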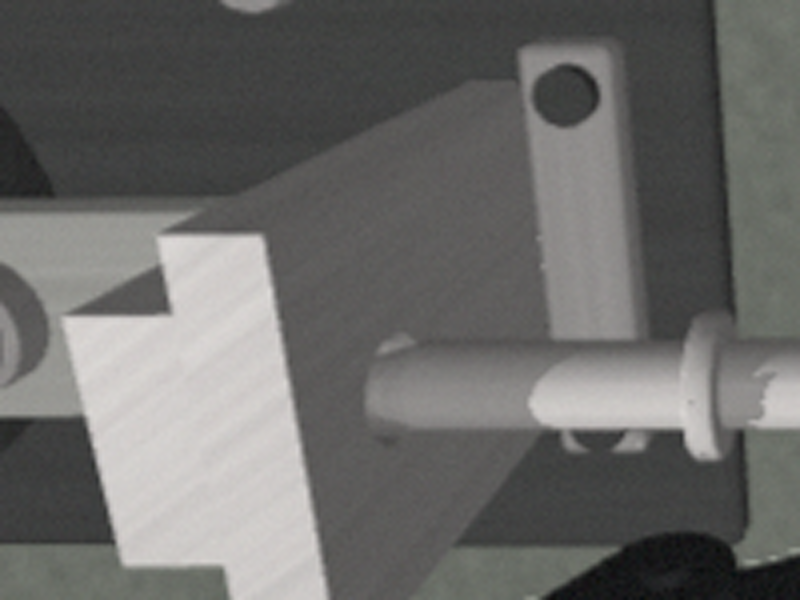

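```bash
python3 -m jog '[{"jaw":-1,"offset":[0,0,-0.3],"roll":0},{"jaw":-1,"offset":[0,0,-0.7],"roll":0},{"jaw":-1,"offset":[0,0,-1.1],"roll":0},{"jaw":-1,"offset":[0,0,-1.1],"roll":0}]'; python3 go.py .5392 .0135 .0795 -88.35
```

```text
time: 12.77
eef_pos: [0.5395, -0.013, 0.0792]
eef_rot: [-0.002, 0.709, -0.704, 0.02]
force: [-1.4, 0.1, -2.1]
opening: 0.12
t 12.77 pos [ 0.5395 -0.013   0.0792] yaw -88.23 offset cm [-0.05 -0.02 -2.65] roll 0.002 rad open 0.120 F [-1.4  0.1 -2.1] q7 -1.15
tool y [ 0.0258  0.0075 -0.9996] z [ 0.031  -0.9995 -0.0067]
```

```bash
python3 -m jog '[{"jaw":-1,"offset":[0,0,-0.4],"roll":0},{"jaw":-1,"offset":[0,0,-0.8],"roll":0},{"jaw":-1,"offset":[0,0,-1.2],"roll":0},{"jaw":-1,"offset":[0,0,-1.2],"roll":0}]'; python3 go.py .5392 .0135 .0795 -88.35
```

```text
time: 13.1
eef_pos: [0.5394, 0.0002, 0.0792]
eef_rot: [-0.002, 0.71, -0.704, 0.021]
force: [0.7, 1.6, -2.4]
opening: 0.122
t 13.10 pos [5.394e-01 2.000e-04 7.920e-02] yaw -88.15 offset cm [-0.02 -0.02 -1.33] roll 0.003 rad open 0.122 F [ 0.7  1.6 -2.4] q7 -1.17
tool y [ 0.0261  0.0082 -0.9996] z [ 0.0322 -0.9995 -0.0073]
```

```bash
python3 -m jog '[{"jaw":-1,"offset":[0,0,-0.4],"roll":0},{"jaw":-1,"offset":[0,0,-0.8],"roll":0},{"jaw":-1,"offset":[0,0,-1.1],"roll":0},{"jaw":-1,"offset":[0,0,-1.1],"roll":0}]'; python3 go.py .5392 .0135 .0795 -88.35;python3 - <<'E'
from h import *
d=snap('wrist','wrist12')
cv2.imwrite('pics/w12.png',cv2.resize(d['color'],(800,600)))
E
```

```text
time: 13.43
eef_pos: [0.5392, 0.0124, 0.0792]
eef_rot: [-0.003, 0.71, -0.704, 0.021]
force: [0.2, 1.2, -2.5]
opening: 0.117
t 13.43 pos [0.5392 0.0124 0.0792] yaw -88.07 offset cm [-0.   -0.02 -0.11] roll 0.005 rad open 0.117 F [ 0.2  1.2 -2.5] q7 -1.19
tool y [ 0.0262  0.0088 -0.9996] z [ 0.0336 -0.9994 -0.008 ]
```

View pics/w12.png

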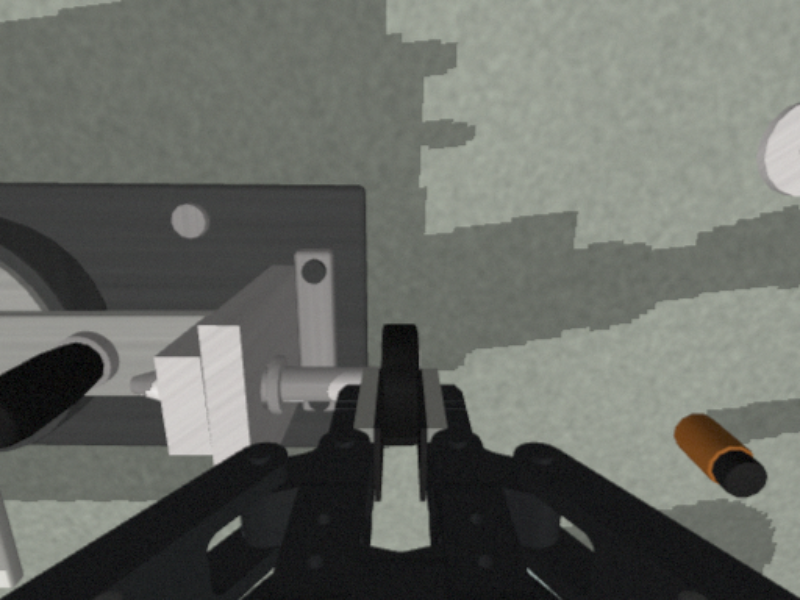

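```bash
python3 -m jog '[{"jaw":-1,"offset":[0,0,-0.15],"roll":0},{"jaw":-1,"offset":[0,0,-0.3],"roll":0},{"jaw":-1,"offset":[0,0,-0.3],"roll":0}]'; python3 go.py .5392 .0135 .0795 -88.35
```

```text
time: 13.73
eef_pos: [0.5391, 0.0144, 0.0793]
eef_rot: [-0.002, 0.71, -0.704, 0.021]
force: [1.1, -0.7, -2.5]
opening: 0.121
t 13.73 pos [0.5391 0.0144 0.0793] yaw -88.13 offset cm [-0.01 -0.02  0.09] roll 0.004 rad open 0.121 F [ 1.1 -0.7 -2.5] q7 -1.19
tool y [ 0.0265  0.0079 -0.9996] z [ 0.0326 -0.9994 -0.007 ]
```

```bash
python3 -m jog '[{"jaw":-1,"offset":[0,0,-0.2],"roll":0},{"jaw":-1,"offset":[0,0,-0.4],"roll":0},{"jaw":-1,"offset":[0,0,-0.4],"roll":0}]'; python3 go.py .5392 .0135 .0795 -88.35
```

```text
time: 13.98
eef_pos: [0.539, 0.0147, 0.0796]
eef_rot: [-0.001, 0.708, -0.706, 0.02]
force: [-1.0, -7.0, -1.1]
opening: 0.118
t 13.98 pos [0.539  0.0147 0.0796] yaw -88.29 offset cm [-0.01  0.01  0.12] roll 0.001 rad open 0.118 F [-1.  -7.  -1.1] q7 -1.20
tool y [ 0.0278  0.0036 -0.9996] z [ 0.0299 -0.9995 -0.0027]
```

Contact: −7 N along y and the pin has stopped. One firmer push, then look.

```bash
python3 -m jog '[{"jaw":-1,"offset":[0,0,-0.3],"roll":0},{"jaw":-1,"offset":[0,0,-0.6],"roll":0},{"jaw":-1,"offset":[0,0,-0.6],"roll":0}]'; python3 go.py .5392 .0135 .0795 -88.35;python3 - <<'E'
from h import *
d=snap('wrist','wrist13')
cv2.imwrite('pics/w13.png',cv2.resize(d['color'][180:300,80:300],None,fx=3.6,fy=3.6,interpolation=cv2.INTER_CUBIC))
E
```

```text
time: 14.23
eef_pos: [0.5389, 0.0149, 0.08]
eef_rot: [-0.001, -0.706, 0.708, -0.02]
force: [-0.9, -10.6, -0.2]
opening: 0.119
t 14.23 pos [0.5389 0.0149 0.08  ] yaw -88.53 offset cm [-0.03  0.05  0.14] roll -0.003 rad open 0.119 F [ -0.9 -10.6  -0.2] q7 -1.21
tool y [ 0.0297 -0.0033 -0.9996] z [ 0.0257 -0.9997  0.004 ]
```

View pics/w13.png

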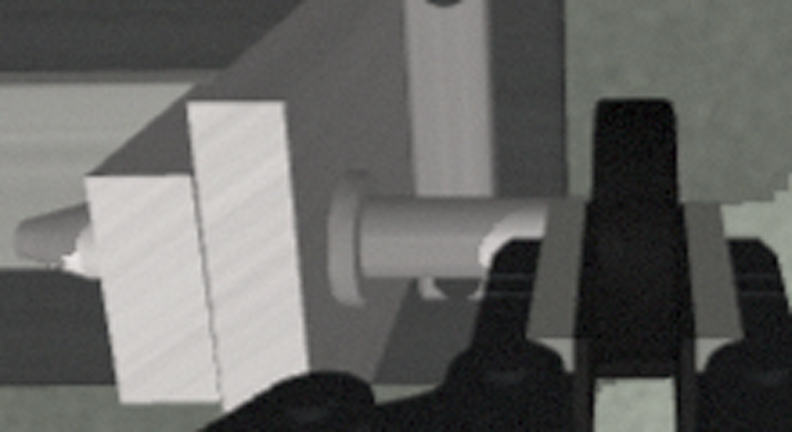

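```bash
python3 -m jog '[{"jaw":-1,"offset":[0,0,-0.1],"roll":0},{"jaw":-0.2,"offset":[0,0,-0.1],"roll":0},{"jaw":-0.2,"offset":[0,0,0],"roll":0},{"jaw":-0.2,"offset":[0,0,0],"roll":0},{"jaw":-0.2,"offset":[0,0,0],"roll":0}]'; python3 go.py .5392 .0135 .0795 -88.35;python3 - <<'E'
from h import *
d=snap('wrist','wrist14')
cv2.imwrite('pics/w14.png',cv2.resize(d['color'][150:300,80:300],None,fx=3.6,fy=3.6,interpolation=cv2.INTER_CUBIC))
E
```

```text
time: 14.7
eef_pos: [0.5392, 0.0161, 0.0801]
eef_rot: [-0.001, -0.706, 0.708, -0.02]
force: [0.2, 0.3, 0.4]
opening: 0.402
t 14.70 pos [0.5392 0.0161 0.0801] yaw -88.47 offset cm [0.01 0.06 0.26] roll -0.002 rad open 0.402 F [0.2 0.3 0.4] q7 -1.21
tool y [ 0.03   -0.0018 -0.9995] z [ 0.0268 -0.9996  0.0026]
```

View pics/w14.png

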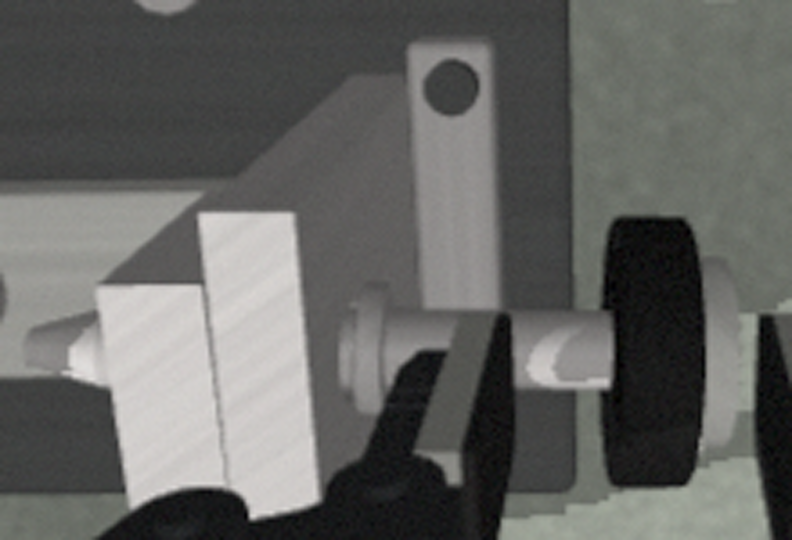

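```bash
python3 -m jog '[{"jaw":-0.2,"offset":[0,-1,0.2],"roll":0},{"jaw":-0.2,"offset":[0,-3,0.2],"roll":0},{"jaw":-0.2,"offset":[0,-5,0.2],"roll":0},{"jaw":-0.2,"offset":[0,-6,0.2],"roll":0}]'; python3 go.py .5392 .0135 .0795 -88.35;python3 - <<'E'
from h import *
d=snap('wrist','wrist15')
cv2.imwrite('pics/w15.png',cv2.resize(d['color'][120:270,80:300],None,fx=3.6,fy=3.6,interpolation=cv2.INTER_CUBIC))
E
```

```text
time: 15.08
eef_pos: [0.5385, 0.0142, 0.1425]
eef_rot: [-0.002, -0.706, 0.708, -0.021]
force: [0.1, 1.0, -0.1]
opening: 0.397
t 15.08 pos [0.5385 0.0142 0.1425] yaw -88.46 offset cm [0.14 6.29 0.06] roll -0.002 rad open 0.397 F [ 0.1  1.  -0.1] q7 -1.26
tool y [ 0.0329 -0.0013 -0.9995] z [ 0.0269 -0.9996  0.0022]
```

View pics/w15.png

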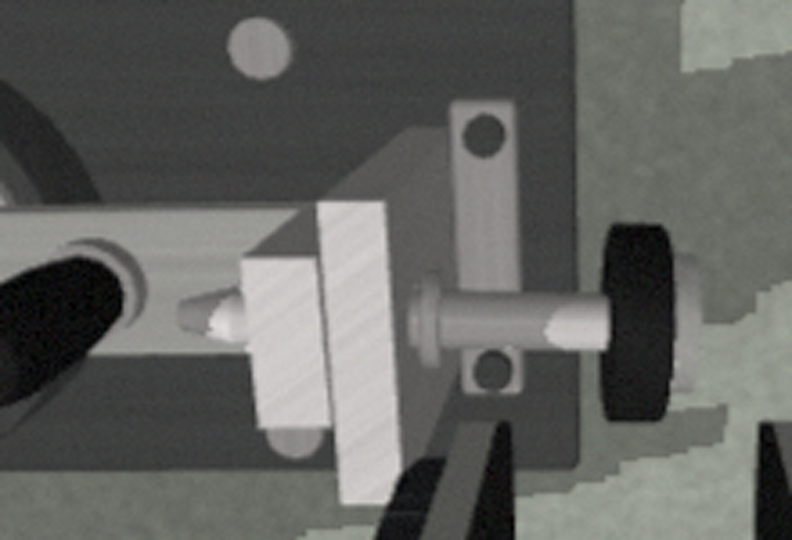

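```bash
python3 -m jog '[{"jaw":-0.5,"offset":[0,0,2],"roll":0},{"jaw":-1,"offset":[0.1,0,4.4],"roll":0},{"jaw":-1,"offset":[0.1,2,4.6],"roll":0},{"jaw":-1,"offset":[0.1,4.5,4.6],"roll":0},{"jaw":-1,"offset":[0.1,5.2,4.6],"roll":0}]';python3 -m jog '[{"jaw":-1,"offset":[0,0,0],"roll":0}]'; python3 go.py .5375 -.032 .0875 -88.35;python3 - <<'E'
from h import *
d=snap('wrist','wrist16')
cv2.imwrite('pics/w16.png',cv2.resize(d['color'][100:300,60:326],None,fx=3,fy=3,interpolation=cv2.INTER_CUBIC))
E
```

```text
time: 15.55
eef_pos: [0.5396, -0.0319, 0.0892]
eef_rot: [-0.002, -0.707, 0.707, -0.02]
force: [-0.2, 0.7, -0.5]
opening: 0.001
time: 15.63
eef_pos: [0.5384, -0.0315, 0.0877]
eef_rot: [-0.0, -0.707, 0.707, -0.019]
force: [0.1, 0.3, -0.2]
opening: -0.001
t 15.63 pos [ 0.5384 -0.0315  0.0877] yaw -88.49 offset cm [0.09 0.01 0.04] roll -0.002 rad open -0.001 F [ 0.1  0.3 -0.2] q7 -1.13
tool y [ 2.760e-02 -1.000e-04 -9.996e-01] z [ 2.640e-02 -9.997e-01  8.000e-04]
```

View pics/w16.png

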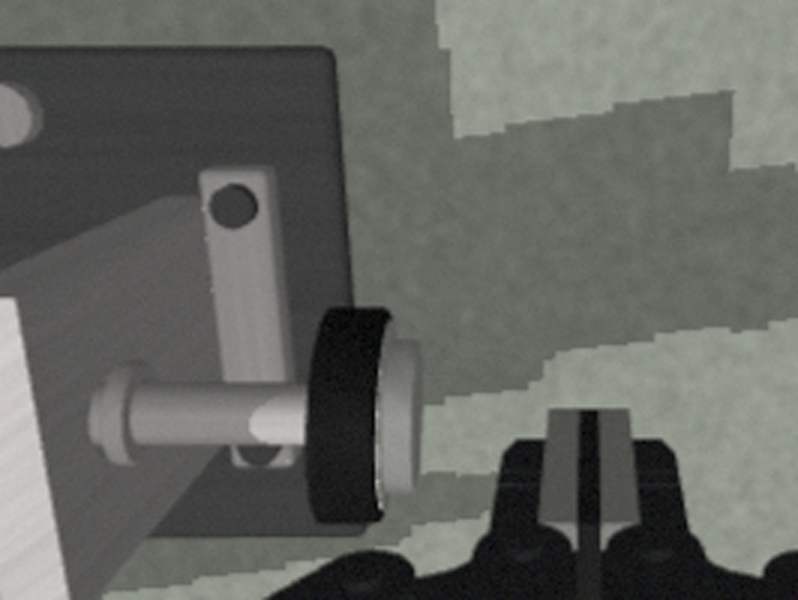

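```bash
python3 -m jog '[{"jaw":-1,"offset":[0.05,0,-0.8],"roll":0},{"jaw":-1,"offset":[0.05,0,-1.6],"roll":0},{"jaw":-1,"offset":[0.05,0,-2.3],"roll":0},{"jaw":-1,"offset":[0.05,0,-2.3],"roll":0}]'; python3 go.py .5375 -.003 .0878 -88.35
```

```text
time: 16.02
eef_pos: [0.5377, -0.0054, 0.0886]
eef_rot: [-0.001, 0.707, -0.707, 0.021]
force: [0.5, 0.2, 0.5]
opening: -0.002
t 16.02 pos [ 0.5377 -0.0054  0.0886] yaw -88.25 offset cm [ 0.02  0.08 -0.24] roll 0.002 rad open -0.002 F [0.5 0.2 0.5] q7 -1.17
tool y [ 0.0286  0.0015 -0.9996] z [ 3.060e-02 -9.995e-01 -6.000e-04]
```

```bash
python3 -m jog '[{"jaw":-1,"offset":[0,0.08,-0.2],"roll":0},{"jaw":-1,"offset":[0,0.08,-0.4],"roll":0},{"jaw":-1,"offset":[0,0.08,-0.4],"roll":0}]'; python3 go.py .5375 -.003 .0878 -88.35;python3 - <<'E'
from h import *
d=snap('wrist','wrist17')
cv2.imwrite('pics/w17.png',cv2.resize(d['color'][100:300,60:326],None,fx=3,fy=3,interpolation=cv2.INTER_CUBIC))
E
```

```text
time: 16.27
eef_pos: [0.5377, -0.0005, 0.088]
eef_rot: [-0.001, 0.707, -0.706, 0.022]
force: [0.1, -0.2, -0.1]
opening: 0.0
t 16.27 pos [ 5.377e-01 -5.000e-04  8.800e-02] yaw -88.18 offset cm [0.03 0.02 0.24] roll 0.003 rad open 0.000 F [ 0.1 -0.2 -0.1] q7 -1.17
tool y [ 0.029   0.0019 -0.9996] z [ 0.0318 -0.9995 -0.001 ]
```

View pics/w17.png

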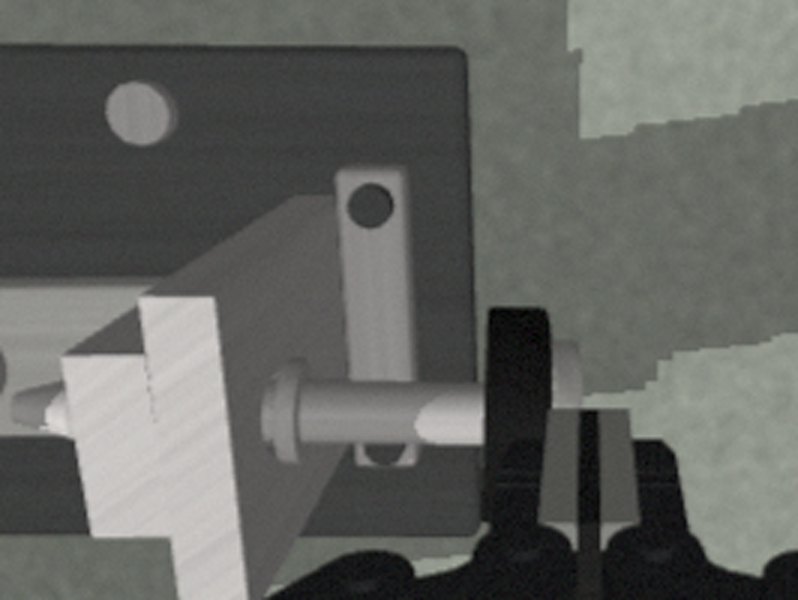

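```bash
python3 -m jog '[{"jaw":-1,"offset":[0,0,-0.2],"roll":0},{"jaw":-1,"offset":[0,0,-0.4],"roll":0},{"jaw":-1,"offset":[0,0,-0.4],"roll":0}]'; python3 go.py .5375 -.003 .0878 -88.35;python3 - <<'E'
from h import *
d=snap('wrist','wrist18')
cv2.imwrite('pics/w18.png',cv2.resize(d['color'][100:300,60:326],None,fx=3,fy=3,interpolation=cv2.INTER_CUBIC))
E
```

```text
time: 16.57
eef_pos: [0.5375, 0.0032, 0.0879]
eef_rot: [-0.001, 0.707, -0.706, 0.021]
force: [-0.3, -0.2, -0.1]
opening: 0.001
t 16.57 pos [0.5375 0.0032 0.0879] yaw -88.20 offset cm [0.02 0.01 0.62] roll 0.003 rad open 0.001 F [-0.3 -0.2 -0.1] q7 -1.18
tool y [ 0.0289  0.0018 -0.9996] z [ 3.140e-02 -9.995e-01 -9.000e-04]
```

View pics/w18.png

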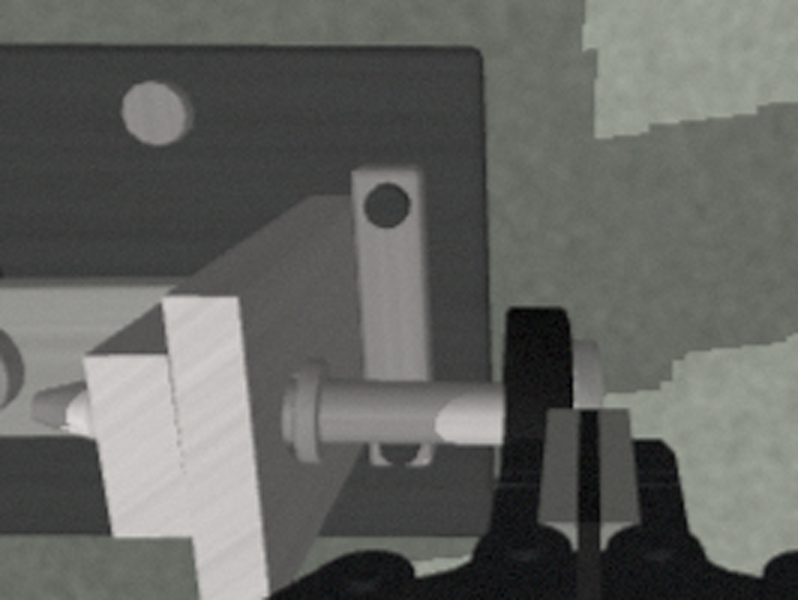

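```bash
python3 -m jog '[{"jaw":-1,"offset":[0,-0.2,0.6],"roll":0},{"jaw":-1,"offset":[0,0,1.2],"roll":0},{"jaw":-1,"offset":[0,0.25,1.2],"roll":0},{"jaw":-1,"offset":[0,0.25,1.2],"roll":0}]'; python3 go.py .5375 -.003 .0855 -88.35;python3 - <<'E'
from h import *
d=snap('wrist','wrist19')
cv2.imwrite('pics/w19.png',cv2.resize(d['color'][100:300,60:326],None,fx=3,fy=3,interpolation=cv2.INTER_CUBIC))
d=snap('scene','scene4')
cv2.imwrite('pics/c11.png',cv2.resize(d['color'][160:230,250:330],None,fx=8,fy=8,interpolation=cv2.INTER_CUBIC))
E
```

```text
time: 16.95
eef_pos: [0.5377, -0.01, 0.0851]
eef_rot: [-0.0, 0.707, -0.707, 0.02]
force: [0.3, -0.2, 0.1]
opening: -0.001
t 16.95 pos [ 0.5377 -0.01    0.0851] yaw -88.31 offset cm [ 0.   -0.04 -0.7 ] roll 0.001 rad open -0.001 F [ 0.3 -0.2  0.1] q7 -1.16
tool y [ 0.0283  0.0012 -0.9996] z [ 2.950e-02 -9.996e-01 -4.000e-04]
```

View pics/w19.png

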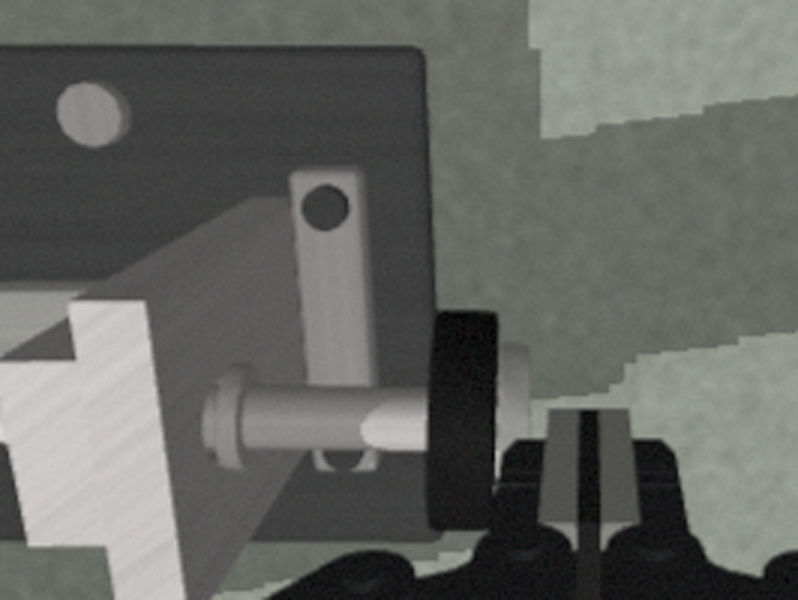

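View pics/c11.png

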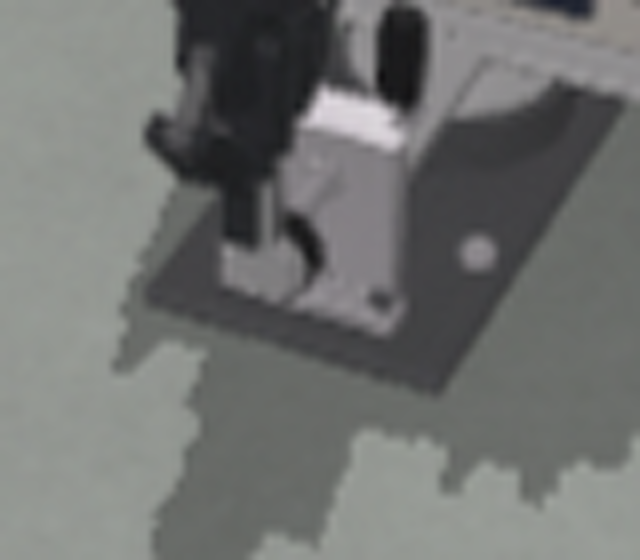

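```bash
python3 -m jog '[{"jaw":-1,"offset":[0,0,-0.4],"roll":0},{"jaw":-1,"offset":[0,0,-0.8],"roll":0},{"jaw":-1,"offset":[0,0,-0.9],"roll":0},{"jaw":-1,"offset":[0,0,-0.9],"roll":0}]'; python3 go.py .5375 -.003 .0855 -88.35;python3 - <<'E'
from h import *
d=snap('wrist','wrist20')
cv2.imwrite('pics/w20.png',cv2.resize(d['color'][100:300,60:326],None,fx=3,fy=3,interpolation=cv2.INTER_CUBIC))
E
```

```text
time: 17.38
eef_pos: [0.5377, 0.0007, 0.0853]
eef_rot: [-0.001, 0.708, -0.706, 0.021]
force: [0.0, -0.3, 0.9]
opening: -0.001
t 17.38 pos [0.5377 0.0007 0.0853] yaw -88.16 offset cm [ 0.03 -0.02  0.37] roll 0.003 rad open -0.001 F [ 0.  -0.3  0.9] q7 -1.17
tool y [ 0.0286  0.0021 -0.9996] z [ 0.0321 -0.9995 -0.0012]
```

View pics/w20.png

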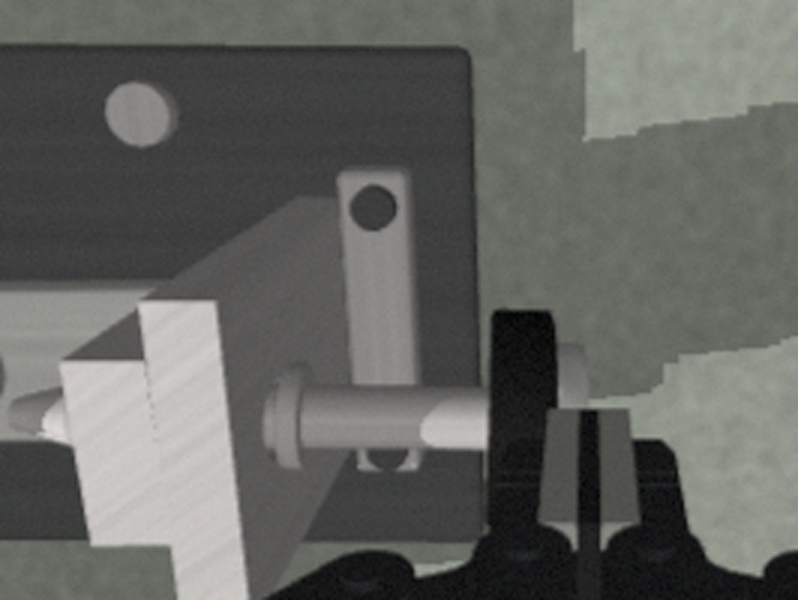

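```bash
python3 -m jog '[{"jaw":-1,"offset":[0,0,-0.3],"roll":0},{"jaw":-1,"offset":[0,0,-0.5],"roll":0},{"jaw":-1,"offset":[0,0,-0.5],"roll":0}]'; python3 go.py .5375 -.003 .0855 -88.35;python3 - <<'E'
from h import *
d=snap('wrist','wrist21')
cv2.imwrite('pics/w21.png',cv2.resize(d['color'][100:300,60:326],None,fx=3,fy=3,interpolation=cv2.INTER_CUBIC))
E
```

```text
time: 17.68
eef_pos: [0.5376, 0.0058, 0.0854]
eef_rot: [-0.001, 0.707, -0.706, 0.022]
force: [-0.1, -0.8, 0.8]
opening: 0.009
t 17.68 pos [0.5376 0.0058 0.0854] yaw -88.15 offset cm [ 0.04 -0.01  0.88] roll 0.004 rad open 0.009 F [-0.1 -0.8  0.8] q7 -1.18
tool y [ 0.0289  0.002  -0.9996] z [ 0.0323 -0.9995 -0.0011]
```

View pics/w21.png

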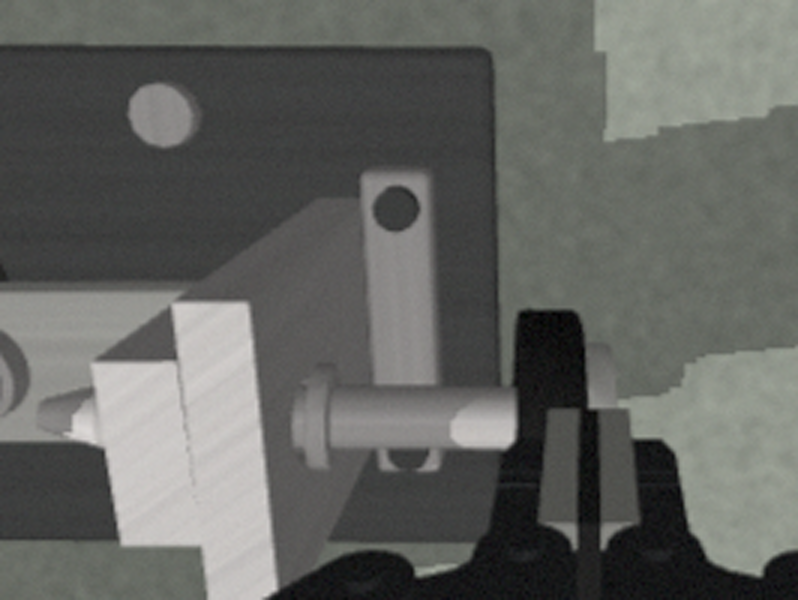

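```bash
python3 -m jog '[{"jaw":-1,"offset":[0,-0.3,0.8],"roll":0},{"jaw":-1,"offset":[0,-0.2,1.6],"roll":0},{"jaw":-1,"offset":[0,0.3,1.7],"roll":0},{"jaw":-1,"offset":[0,0.33,1.7],"roll":0},{"jaw":-1,"offset":[0,0.33,1.7],"roll":0}]'; python3 go.py .5375 -.003 .082 -88.35;python3 -m jog '[{"jaw":-1,"offset":[0,0,-0.4],"roll":0},{"jaw":-1,"offset":[0,0,-0.7],"roll":0},{"jaw":-1,"offset":[0,0,-0.7],"roll":0}]'; python3 go.py .5375 -.003 .082 -88.35;
```

```text
time: 18.15
eef_pos: [0.5377, -0.0116, 0.0816]
eef_rot: [-0.001, 0.708, -0.706, 0.021]
force: [1.1, 0.9, -0.5]
opening: -0.002
t 18.15 pos [ 0.5377 -0.0116  0.0816] yaw -88.21 offset cm [-0.01 -0.04 -0.86] roll 0.002 rad open -0.002 F [ 1.1  0.9 -0.5] q7 -1.15
tool y [ 0.0274  0.0023 -0.9996] z [ 0.0312 -0.9995 -0.0014]
time: 18.4
eef_pos: [0.5374, -0.0032, 0.0814]
eef_rot: [-0.002, 0.708, -0.706, 0.021]
force: [0.3, -0.0, 0.4]
opening: -0.003
t 18.40 pos [ 0.5374 -0.0032  0.0814] yaw -88.12 offset cm [-0.02 -0.06 -0.02] roll 0.004 rad open -0.003 F [ 0.3 -0.   0.4] q7 -1.16
tool y [ 0.0269  0.0032 -0.9996] z [ 0.0329 -0.9995 -0.0023]
```

```bash
python3 -m jog '[{"jaw":-1,"offset":[0,-0.03,-0.2],"roll":0},{"jaw":-1,"offset":[0,-0.03,-0.4],"roll":0},{"jaw":-1,"offset":[0,-0.03,-0.4],"roll":0}]'; python3 go.py .5375 -.003 .082 -88.35;python3 - <<'E'
from h import *
d=snap('wrist','wrist22')
cv2.imwrite('pics/w22.png',cv2.resize(d['color'][100:300,60:326],None,fx=3,fy=3,interpolation=cv2.INTER_CUBIC))
E
```

```text
time: 18.65
eef_pos: [0.5378, -0.0002, 0.0821]
eef_rot: [-0.001, 0.707, -0.707, 0.022]
force: [0.4, -3.0, 2.0]
opening: -0.0
t 18.65 pos [ 5.378e-01 -2.000e-04  8.210e-02] yaw -88.15 offset cm [0.04 0.   0.28] roll 0.004 rad open -0.000 F [ 0.4 -3.   2. ] q7 -1.17
tool y [ 0.0286  0.0015 -0.9996] z [ 3.230e-02 -9.995e-01 -6.000e-04]
```

View pics/w22.png

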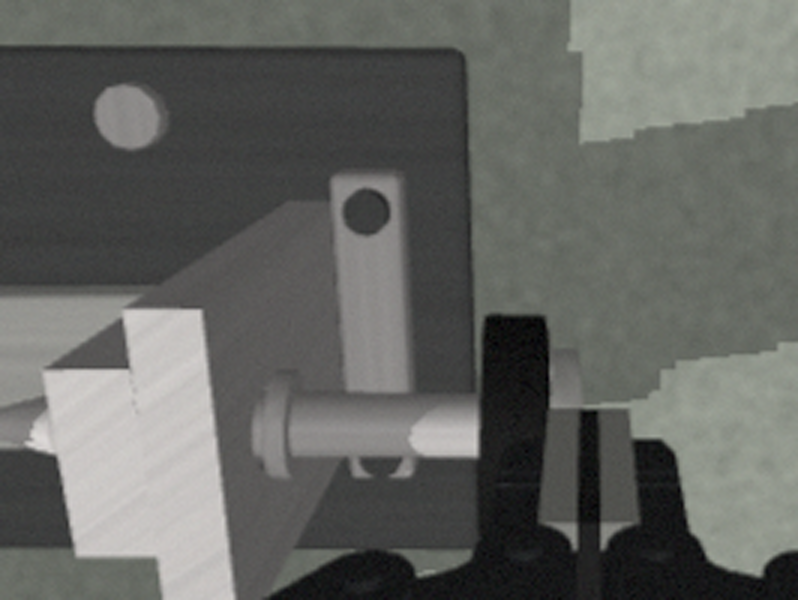

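```bash
python3 -m jog '[{"jaw":-1,"offset":[0,0.05,-0.2],"roll":0},{"jaw":-1,"offset":[0,0.1,-0.4],"roll":0},{"jaw":-1,"offset":[0,0.1,-0.5],"roll":0},{"jaw":-1,"offset":[0,0.1,-0.5],"roll":0}]'; python3 go.py .5375 -.003 .082 -88.35;python3 - <<'E'
from h import *
d=snap('wrist','wrist23')
cv2.imwrite('pics/w23.png',cv2.resize(d['color'][100:300,60:326],None,fx=3,fy=3,interpolation=cv2.INTER_CUBIC))
E
```

```text
time: 19.03
eef_pos: [0.5389, 0.0004, 0.0818]
eef_rot: [-0.001, -0.706, 0.708, -0.021]
force: [-0.2, -9.3, 3.9]
opening: -0.001
t 19.03 pos [5.389e-01 4.000e-04 8.180e-02] yaw -88.38 offset cm [ 0.15 -0.02  0.33] roll -0.001 rad open -0.001 F [-0.2 -9.3  3.9] q7 -1.17
tool y [ 0.0323 -0.0034 -0.9995] z [ 0.0283 -0.9996  0.0043]
```

View pics/w23.png

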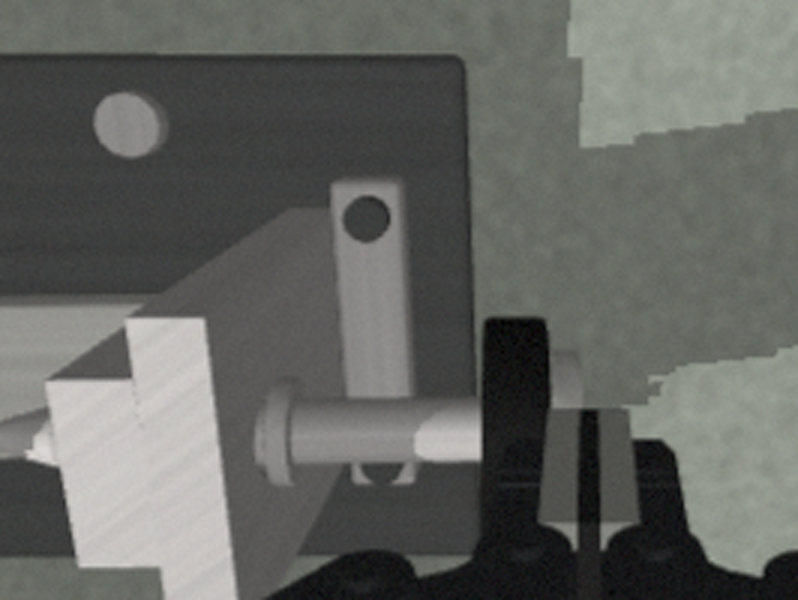

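```bash
python3 -m jog '[{"jaw":-1,"offset":[0.05,-0.1,1],"roll":0},{"jaw":-1,"offset":[0.1,0,2.2],"roll":0},{"jaw":-1,"offset":[0.1,1,2.2],"roll":0},{"jaw":-1,"offset":[0.1,1.7,2.2],"roll":0},{"jaw":-1,"offset":[0.1,1.7,2.2],"roll":0}]'; python3 go.py .5375 -.01 .065 -88.35;python3 - <<'E'
from h import *
d=snap('wrist','wrist24')
cv2.imwrite('pics/w24.png',cv2.resize(d['color'][100:300,60:326],None,fx=3,fy=3,interpolation=cv2.INTER_CUBIC))
E
```

```text
time: 19.5
eef_pos: [0.5377, -0.0202, 0.063]
eef_rot: [0.0, -0.706, 0.708, -0.02]
force: [0.3, 0.1, -1.1]
opening: 0.001
t 19.50 pos [ 0.5377 -0.0202  0.063 ] yaw -88.33 offset cm [-0.02 -0.2  -1.02] roll 0.000 rad open 0.001 F [ 0.3  0.1 -1.1] q7 -1.12
tool y [ 0.0284 -0.0015 -0.9996] z [ 0.0292 -0.9996  0.0024]
```

View pics/w24.png

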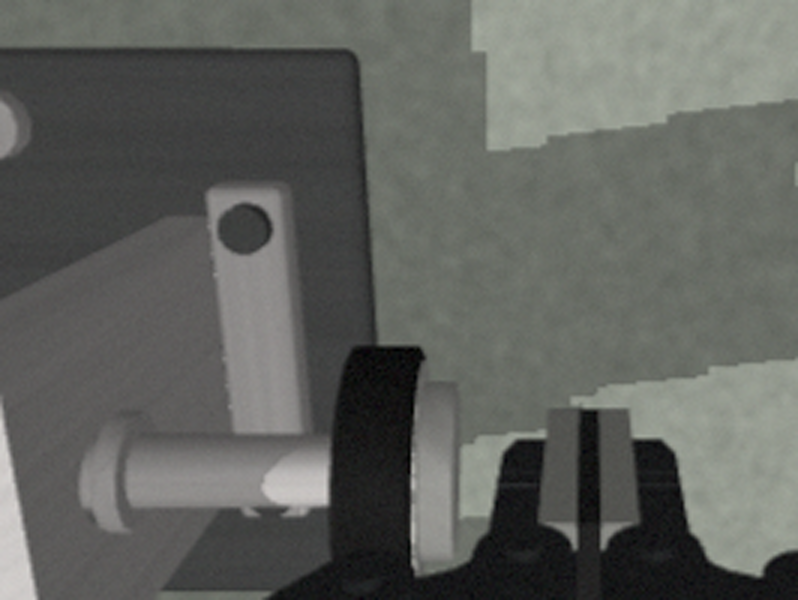

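```bash
python3 -m jog '[{"jaw":-1,"offset":[0,-0.4,-0.4],"roll":0},{"jaw":-1,"offset":[0,-0.4,-0.9],"roll":0},{"jaw":-1,"offset":[0,-0.4,-1.4],"roll":0},{"jaw":-1,"offset":[0,-0.4,-1.8],"roll":0}]'; python3 go.py .5375 -.01 .067 -88.35;python3 - <<'E'
from h import *
d=snap('wrist','wrist25')
cv2.imwrite('pics/w25.png',cv2.resize(d['color'][100:300,60:326],None,fx=3,fy=3,interpolation=cv2.INTER_CUBIC))
E
```

```text
time: 19.88
eef_pos: [0.539, -0.0063, 0.0684]
eef_rot: [-0.003, -0.704, 0.71, -0.022]
force: [0.7, -15.5, 4.2]
opening: 0.002
t 19.88 pos [ 0.539  -0.0063  0.0684] yaw -88.45 offset cm [0.16 0.14 0.37] roll -0.002 rad open 0.002 F [  0.7 -15.5   4.2] q7 -1.16
tool y [ 0.0346 -0.008  -0.9994] z [ 0.0271 -0.9996  0.009 ]
```

View pics/w25.png

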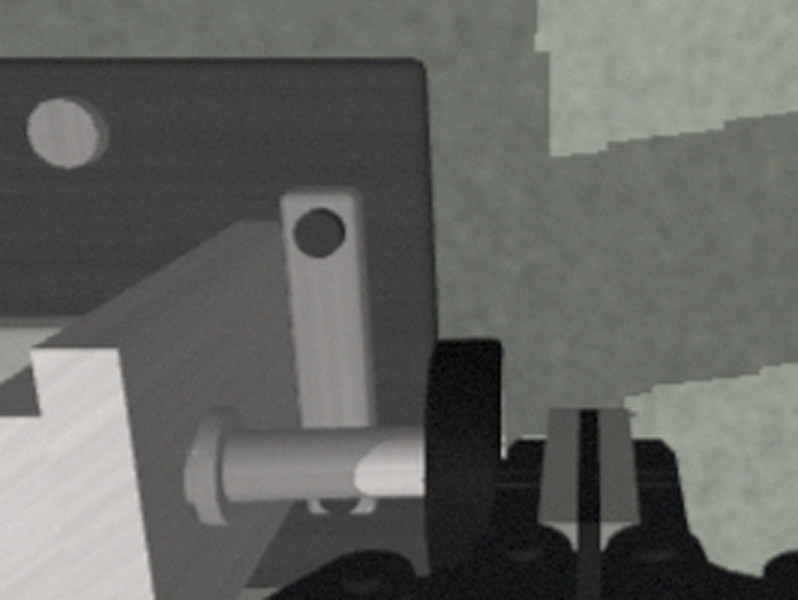

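```bash
python3 -m jog '[{"jaw":-1,"offset":[0.1,0,1],"roll":0},{"jaw":-1,"offset":[0.1,0,3],"roll":0},{"jaw":-1,"offset":[0.1,-3,5],"roll":0},{"jaw":-1,"offset":[0.1,-6,6],"roll":0},{"jaw":-1,"offset":[0.1,-9,6],"roll":0}]'; python3 -m jog '[{"jaw":-1,"offset":[-12,0,0],"roll":0},{"jaw":-1,"offset":[-12,0,0],"roll":0},{"jaw":-1,"offset":[-12,0,0],"roll":0},{"jaw":-1,"offset":[-12,0,0],"roll":0}]'; python3 go.py .5375 -.01 .067 -88.35;python3 - <<'E'
from h import *
d=snap('wrist','wrist26')
cv2.imwrite('pics/w26.png',cv2.resize(d['color'],(800,600)))
d=snap('scene','scene5')
cv2.imwrite('pics/c12.png',cv2.resize(d['color'][160:220,260:340],None,fx=10,fy=10,interpolation=cv2.INTER_CUBIC))
E
```

```text
time: 20.35
eef_pos: [0.536, -0.0682, 0.1601]
eef_rot: [-0.004, -0.703, 0.71, -0.02]
force: [1.5, 0.1, 0.3]
opening: -0.0
time: 20.68
eef_pos: [0.665, -0.0629, 0.1661]
eef_rot: [-0.006, -0.703, 0.71, -0.026]
force: [1.7, 0.1, -0.5]
opening: -0.002
t 20.68 pos [ 0.665  -0.0629  0.1661] yaw -88.41 offset cm [13.03  9.26 -5.75] roll -0.001 rad open -0.002 F [ 1.7  0.1 -0.5] q7 -1.18
tool y [ 0.0455 -0.0096 -0.9989] z [ 0.0278 -0.9996  0.0109]
```

View pics/w26.png

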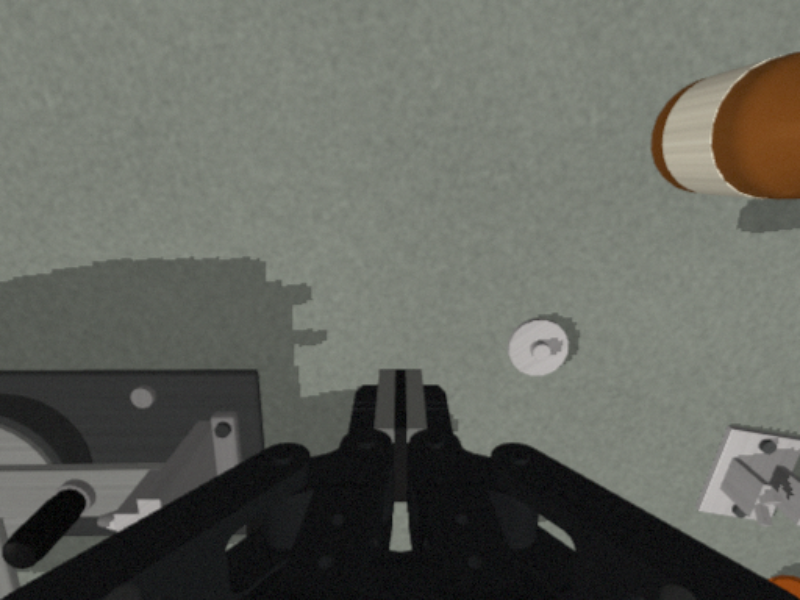

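View pics/c12.png

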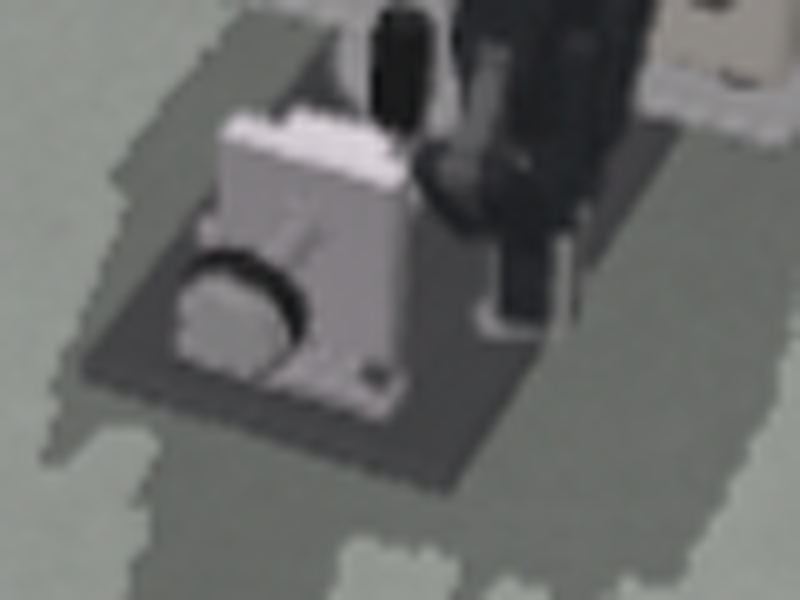

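```bash
python3 - <<'E'
from h import *
s=load('scene5');np.set_printoptions(precision=2,suppress=True)
h=proj(s,[.5355,.0575,.07]);print('hole pred',h,'meas',[290.4,181.6])
b=np.array([290.4,181.6])-h
ex=np.array([-.029,.9996,0])
for g in (0,.002):
  for dz in(0,-.003,-.006):
    p=np.array([.5355,.0575,.07])-(.056+g)*ex+[0,0,dz]; print(g,dz,proj(s,p)+b)
E
```

```text
hole pred [289.68 181.81] meas [290.4, 181.6]
0 0 [282.94 191.91]
0 -0.003 [282.93 192.66]
0 -0.006 [282.91 193.42]
0.002 0 [282.67 192.29]
0.002 -0.003 [282.65 193.04]
0.002 -0.006 [282.64 193.8 ]
```

```bash
python3 go.py .5385 .0 .145 -88.35; python3 -m jog '[{"jaw":-1,"offset":[4,0,0],"roll":0},{"jaw":-1,"offset":[8,0,0],"roll":0},{"jaw":-1,"offset":[11,0,-2],"roll":0},{"jaw":-1,"offset":[12.5,1,-4],"roll":0},{"jaw":-1,"offset":[12.8,1.4,-6],"roll":0}]';python3 -m jog '[{"jaw":-0.2,"offset":[0,0,0],"roll":0},{"jaw":-0.2,"offset":[0,0,0],"roll":0}]'; python3 go.py .5385 .0142 .1425 -88.35;python3 - <<'E'
from h import *
d=snap('wrist','wrist27')
cv2.imwrite('pics/w27.png',cv2.resize(d['color'][120:270,80:300],None,fx=3.6,fy=3.6,interpolation=cv2.INTER_CUBIC))
E
```

```text
t 20.78 pos [ 0.6569 -0.0639  0.1641] yaw -88.55 offset cm [11.73  1.45 -6.71] roll -0.003 rad open -0.000 F [-1.2 -0.3 -0.4] q7 -1.18
tool y [ 0.0343 -0.0088 -0.9994] z [ 0.0253 -0.9996  0.0096]
time: 21.2
eef_pos: [0.52, -0.0074, 0.1441]
eef_rot: [-0.001, -0.704, 0.71, -0.017]
force: [0.5, -0.2, -0.1]
opening: 0.002
time: 21.37
eef_pos: [0.5162, -0.0061, 0.1435]
eef_rot: [0.001, -0.705, 0.709, -0.016]
force: [-1.0, -0.1, -0.3]
opening: 0.271
t 21.37 pos [ 0.5162 -0.0061  0.1435] yaw -88.58 offset cm [-2.28  0.13 -1.98] roll -0.004 rad open 0.271 F [-1.  -0.1 -0.3] q7 -1.24
tool y [ 0.0208 -0.0063 -0.9998] z [ 0.0248 -0.9997  0.0068]
```

View pics/w27.png

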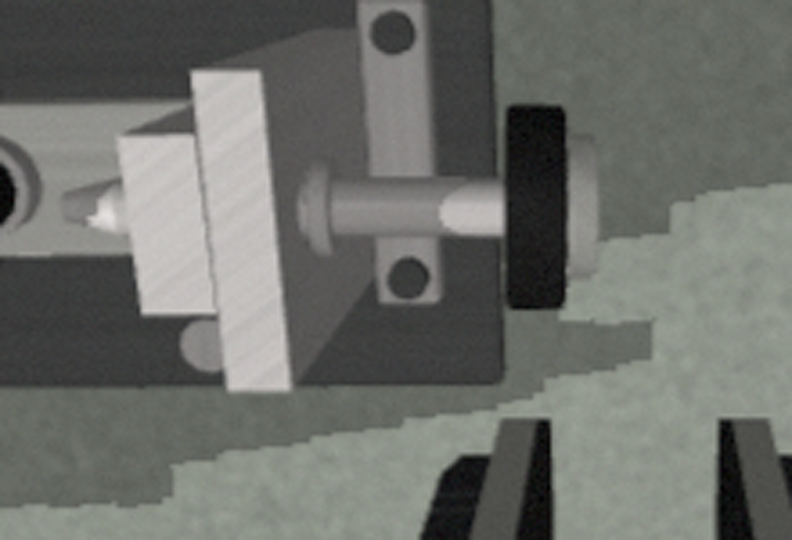

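```bash
python3 -m jog '[{"jaw":-0.2,"offset":[0,-1,-2],"roll":0},{"jaw":-0.2,"offset":[0.3,-2,-4],"roll":0},{"jaw":-0.2,"offset":[0.5,-2,-6],"roll":0},{"jaw":-0.2,"offset":[0.5,-2,-6.2],"roll":0}]'; python3 -m jog '[{"jaw":-0.2,"offset":[0,0,0],"roll":0}]'; python3 go.py .5385 .0142 .1425 -88.35;python3 - <<'E'
from h import *
d=snap('wrist','wrist28')
cv2.imwrite('pics/w28.png',cv2.resize(d['color'][100:220,170:350],None,fx=4.4,fy=4.4,interpolation=cv2.INTER_CUBIC))
E
```

```text
time: 21.75
eef_pos: [0.5117, 0.0574, 0.164]
eef_rot: [0.001, -0.705, 0.709, -0.018]
force: [-0.8, 0.4, -0.7]
opening: 0.397
time: 21.83
eef_pos: [0.512, 0.0573, 0.1642]
eef_rot: [0.001, -0.705, 0.709, -0.019]
force: [-0.4, -0.2, -0.2]
opening: 0.402
t 21.83 pos [0.512  0.0573 0.1642] yaw -88.43 offset cm [-2.48  2.27  4.37] roll -0.001 rad open 0.402 F [-0.4 -0.2 -0.2] q7 -1.38
tool y [ 0.0256 -0.0056 -0.9997] z [ 0.0273 -0.9996  0.0063]
```

View pics/w28.png

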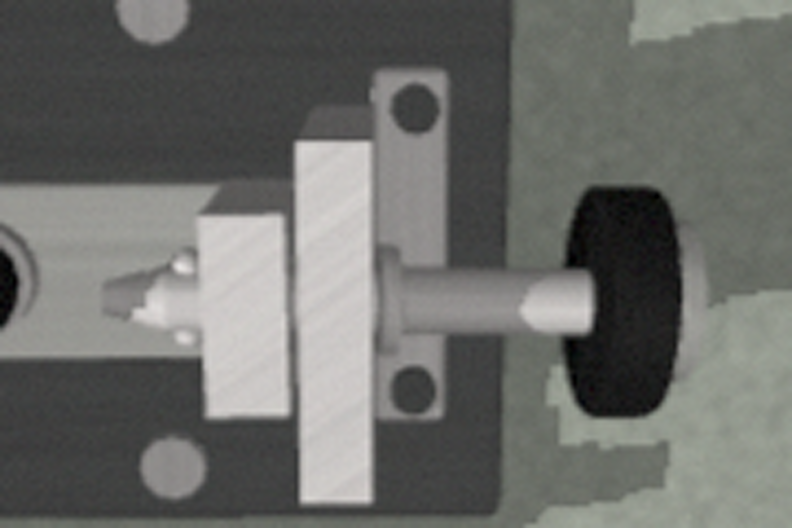

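```bash
python3 -m jog '[{"jaw":-0.2,"offset":[0,-2,0],"roll":0},{"jaw":-0.2,"offset":[0,-5,0],"roll":0},{"jaw":-0.2,"offset":[0,-5,0],"roll":0}]'; python3 - <<'E'
from h import *
d=snap('scene','scene6'); d=snap('wrist','wrist29')
cv2.imwrite('pics/w29.png',cv2.resize(d['color'],(800,600)))
E
```

```text
time: 22.13
eef_pos: [0.5141, 0.0549, 0.2181]
eef_rot: [-0.004, -0.705, 0.709, -0.02]
force: [0.6, -0.4, -0.3]
opening: 0.398
```

View pics/scene6.png

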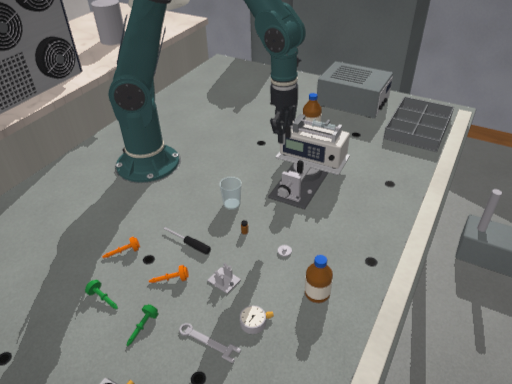

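View pics/w29.png

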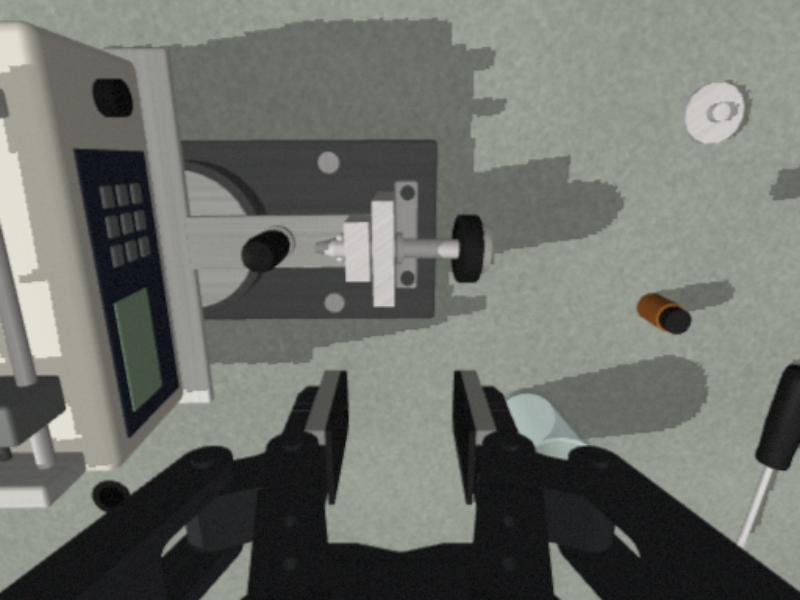

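The last pictures show the pin through the plate and lug, with its handle at (470,248) and tip at (325,247) in the wrist view. The button is out, the other things are where they were, and the gripper is clear.

```bash
python3 -c "
from bench import env
print(env.get_state()['time'],env.close_job())"
```

```text
the job is handed in; nothing more can be done
22.2333 None
```

The pump is swung round and the ball-lock pin is in and locked. I handed the job in at 22.2 s, with the gripper clear of everything.

- **Swivel:** I turned the arm by its handle until the lug was about 1.4 mm off the plate's centre, and the pin's taper then passed through both holes with almost no force.
- **Pin:** I pinched it with the button in, and the balls were retracted in the picture. I pushed it until it stopped (about 7 to 11 N), then let go.
- **Last checks:** The close view showed the button out and both balls standing out behind the lug. The scene view showed the other items apparently where they started.

**Shoulder not fully against the plate:** After I let go, the shoulder looked about 2 mm off the plate in oblique views. I tried to nudge it home with closed fingers:
- Two passes went over the handle without touching it.
- One push of about 9 N and one of about 15 N gave no movement I could see. The 15 N push also pressed the button in for a moment.

The last edge-on view put the gap at about 1 mm, within the pin's 2 mm play. The views disagree by about 1 mm, so I can't confirm full contact.

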